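# Load the jar blender and fit its crank

## Robot

A 6-joint arm with a two-finger parallel gripper is mounted at the origin on the work surface. World frame = base frame: x ahead of the robot, y to its left, z up, the work surface at z = 0. Lengths are in m, angles in rad, forces in N, time in s.
With the tool pointing down it reaches from about 0.35 to 0.775 m from the base axis. Payload 5.5 kg.
Tool frame: the origin (TCP) lies midway between the tips of the shut fingers; the grasp point (between the pads) lies grasp_offset behind it (grasp_offset is the distance from the TCP to the grasp point, in m); z points along the fingers, y is the line along which they close (so a half turn about z gives the same grasp; the last joint's range is limited). The gripper opens to 85 mm and grips with 20 to 120 N. Pads are 22 mm wide; open, the fingers measure 114 mm over their backs; the gripper's body (76 mm by 85 mm) begins 54 mm behind the grasp point. The pads swing forward as they close: fully open they stand 13 mm farther back than shut.
Start: joints at [-0.14, 0.313, 0.046, 1.304, 0, 1.431], TCP at [0.575, -0, 0.231] pointing down, gripper open.
Joint ranges: [-2.76, 2.76], [-0.86, 1.69], [-1.03, 1.26], [-2.2, 2.34], [-1.47, 1.5], [-3.14, 3.14]. Speed limits (rad/s): [2.57, 2.57, 3.14, 3.14, 3.14, 3.14].

## Interface

Orientations are given as a unit quaternion [w, x, y, z].
In Python, from workcell import * gives the robot as it stands.
- The arm moves only by the tool step_arm, never from a script. Its argument "deltas" is a list of rows, each a list of 7 numbers: the shift along the world's x, y, z in mm, then the turn, a rotation vector about the world's x, y, z in degrees, then the gripper's target within -1 to 1 (fully open at 1, half-way at 0, shut at -1). A call has 1 to 5 rows; each row shifts and turns the commanded pose from where the row before left it; what a row does not reach is not made up. A row lasts 1/10 s, in which the tool goes at most 50 mm and 8.59 degrees, less where a joint would pass 70% of its speed; a pose out of reach is approached as far as the arm can. A call is refused whole if a number of a shift passes 50 or a number of a turn 8.59, either way. A call with a gripper value outside its range is refused whole. The fingers move at their own pace and stop on an object; "newtons" is the grip in N (left out, the last holds). Time passes only in rows, so rows that do not move let the fingers close. It gives the time, the measured TCP pose, the force, the opening and the grip force at its end, in the units of the state.
- get_state(): the state, without advancing time (a new reading comes with each control period).
- read_camera(name): name is "scene" or "side" or "wrist"; returns a dict with "image" (420x560x3 uint8, red, green, blue), "z_map" (420x560 float32, m along the optical axis (not along the pixel's ray), 0 where there is no reading), "K" (3x3 intrinsics, pixels), "world_from_camera" (4x4, takes a point from camera to world coordinates). Camera axes: x right, y down, z forward; pixel columns grow to the right and rows downward; lengths in m; the calibration is good to about 2 mm. A picture is of the moment at which its call begins.
- hand_in(): hands the job in; it is judged then, once.
The state is a dict: "clock": time; "joint_pos": joint angles; "qvel": joint speeds; "tau": joint torques, N m; "tcp_pos": TCP position; "orientation": TCP orientation; "wrist_force": force on the tool from outside, world axes, zero at the start; "ft_torque": the same for the moment, N m; "finger_gap": finger opening in m; "grip_force": force on a finger pad.
Only numpy, scipy, OpenCV 4.12 (cv2) and the standard library are available. Lean on these libraries where they do the work, as an engineer would, in place of code of your own. Each camera call takes 0.05 s, during which the arm holds its last target. There are 200 camera calls.

## Task

Get the jar blender ready: press its wooden flap until the latch clicks, catch the flap as it springs up and swing it right back onto its stop without flinging it; then fit the crank fully home on the square shaft underneath and stand every white jar that is out on the counter fully down in a pocket of the rack. Only when the crank is on and all the jars are in, turn the crank clockwise as far as it goes, to clamp them. Leave everything else where it stands.

Things in the scene. Friction and masses are not known exactly. Their poses are not given: they have to be found in the camera images.
- blender: the fixed jar blender: a low block 200 mm (x) by 330 mm (y), top at z = 110 mm. Origin on the counter under the seam between its two halves; its front looks to -x, toward the robot. The half at -y (180 mm wide) is a wooden rack with four round pockets; the grey half at +y (150 mm wide) is the drive housing with a wooden flap in its top
- flap (a joint): opening angle (rad) of the wooden touch-latch flap, 167 x 120 x 10 mm, flush with the housing's top, hinged at its far (+x) edge: 0 shut, 1.95 on its back stop. Pushed 7 mm down (10 at most) near the free edge with 3 to 6 N it unlatches for good; let go, it springs up to about 0.85 rad. From there a light push on its underside (under 2 N) swings it on; past upright it falls back and stays
- flap_edge (a point): middle of the flap's free edge, at mid-thickness; moves with the flap; its x axis points along the flap to the hinge, z out of the flap's upper face
- flap_hinge (a point): on the hinge axis, at mid-width of the flap; the axis runs along the blender's y. The flap reaches 169 mm from it; on its stop it leans back and its edge stands about 262 mm above the counter, in the way of low moves behind it
- shaft (a joint): turn of the drive shaft in rad, clockwise from above positive, 0 to its stop at 1.3; starts somewhere from 0 to 0.4; stays where it is left, takes about 0.1 Nm. It slides a flat steel clamp bar (10 mm wide, 7 mm high) along on top of the rack, between the two rows of pockets
- shaft_seat (a point): on the drive shaft's axis, on the collar where the crank's hub comes to rest, under the flap, 60 mm above the counter. The shaft is 20 mm square, 32 mm tall above the collar (tapered over the last 5 mm), its flats along this point's x and y, which turn with it. The well around it is 170 x 126 mm, rim at 110 mm; a spring pin stands up in its far left corner once the flap is open
- crank: the crank handle: dark steel hub 52 mm square, 44 mm high, with a 22 mm square bore 36 mm deep, open at the bottom (bore along the body's x and y); a round neck 18 mm thick; on top a wooden cross-bar 130 mm long (x), 18 mm wide (y), z = 64 to 80 mm. Origin: centre of the hub's underside. 0.3-0.5 kg. Stands upright on the counter; fits the shaft in any of the four quarter turns
- jar0: white lidded ceramic jar, one of up to four alike; body 56 mm across up to 50 mm, then a lid whose round wooden knob is 24 mm across and spans z = 64 to 90 mm; lid and jar are one piece, 0.15-0.3 kg. Origin: centre of its underside, z up. Starts upright on the counter, left of the blender
- jar1: white lidded ceramic jar, one of up to four alike; body 56 mm across up to 50 mm, then a lid whose round wooden knob is 24 mm across and spans z = 64 to 90 mm; lid and jar are one piece, 0.15-0.3 kg. Origin: centre of its underside, z up. Starts upright on the counter, left of the blender
- jar2: white lidded ceramic jar, one of up to four alike; body 56 mm across up to 50 mm, then a lid whose round wooden knob is 24 mm across and spans z = 64 to 90 mm; lid and jar are one piece, 0.15-0.3 kg. Origin: centre of its underside, z up. Starts upright on the counter, left of the blender
- jar3: white lidded ceramic jar, one of up to four alike; body 56 mm across up to 50 mm, then a lid whose round wooden knob is 24 mm across and spans z = 64 to 90 mm; lid and jar are one piece, 0.15-0.3 kg. Origin: centre of its underside, z up. Starts upright on the counter, left of the blender
- pocket0 (a point): centre of the floor of the front left (nearest the robot and the flap) pocket of the rack: a round hole 62 mm across, 45 mm deep, chamfered rim at 110 mm above the counter; pockets are 80 mm apart
- pocket1 (a point): centre of the floor of the back left pocket of the rack: a round hole 62 mm across, 45 mm deep, chamfered rim at 110 mm above the counter; pockets are 80 mm apart
- pocket2 (a point): centre of the floor of the front right pocket of the rack: a round hole 62 mm across, 45 mm deep, chamfered rim at 110 mm above the counter; pockets are 80 mm apart
- pocket3 (a point): centre of the floor of the back right pocket of the rack: a round hole 62 mm across, 45 mm deep, chamfered rim at 110 mm above the counter; pockets are 80 mm apart
- bowl: bystander: steel bowl, 110 mm wide, 45 mm high. Origin: centre of its underside
- tin: bystander: copper tin, 60 mm wide, 75 mm high. Origin: centre of its underside
- scoop: bystander: wooden spoon, 160 mm long, lying. Origin: centre of its underside
- abacus: bystander: dark wooden abacus, 210 x 110 mm, 20 mm high. Origin: centre of its underside
- mortar: bystander: brass mortar with pestle, 90 mm wide, 130 mm high in all. Origin: centre of its underside
- weight: bystander: brass weight with a knob, 40 mm wide, 50 mm high. Origin: centre of its underside
- sprayer: bystander: clear bottle with white cap, 56 mm wide, 150 mm high. Origin: centre of its underside
Mind the look-alikes: they are no part of the job. Leave any red or turquoise look-alike of the jar0 alone.

How it is judged:
By the outcome, as a careful person would: the job done as asked, in the order asked, and still so for the second after the job is handed in, with the robot touching nothing.
Of jar0, jar1, jar2, jar3 only 2 to 4 are there at a start; the rules pass over those that are not, and their reading is None.
At some moment in a run one of jar0, jar1, jar2, jar3, crank may be knocked a few centimetres aside while the robot is not near it.
It also fails if it takes over 210 s, if anything falls off the work surface, if the arm or the gripper's body presses on something with over 40 N, if the wrist force passes 120 N, or if a joint passes its speed limit or range.

## Working session

There is one attempt and no reset: what is moved stays moved. The work goes in short steps, Python scripts to look and compute and a tool call to move; the robot and the scene stay as the last step left them, time stands still between calls to the robot, and variables do not carry over. Pictures are saved under pics/ and viewed, at most 14 in all, crops included, and the job is handed in when it is done.

Besides the shell and the picture viewer there is one more tool, called after ">>>" in YAML: its name, and indented under it one key for each argument. step_arm: Moves the arm, as the interface text tells. Its arguments: {"type":"object","properties":{"deltas":{"type":"array","items":{"type":"array","items":{"type":"number"}}},"newtons":{"type":"number"}},"required":["deltas"]}

```bash
ls; mkdir -p pics
cat > h.py <<'E'
from workcell import *
import numpy as np, cv2
def cam(n):
    d=read_camera(n); return d
def pts(d):
    K=d["K"];z=d["z_map"];v,u=np.indices(z.shape)
    c=np.stack([(u-K[0,2])/K[0,0]*z,(v-K[1,2])/K[1,1]*z,z],-1)
    T=d["world_from_camera"]; P=c@T[:3,:3].T+T[:3,3]; P[z==0]=np.nan
    return P
def ray(d,u,v,h):
    K=d["K"];T=d["world_from_camera"]
    r=T[:3,:3]@np.array([(u-K[0,2])/K[0,0],(v-K[1,2])/K[1,1],1.]);o=T[:3,3]
    return o+r*(h-o[2])/r[2]
def save(d,n,crop=None,s=1):
    im=d["image"][:,:,::-1]
    if crop: im=im[crop[1]:crop[3],crop[0]:crop[2]]
    cv2.imwrite("pics/"+n,cv2.resize(im,None,fx=s,fy=s,interpolation=cv2.INTER_CUBIC))
E
python3 - <<'E'
from h import *
import pickle
for n in ["scene","side"]:
    d=cam(n); save(d,n+"0.png",s=1.4); pickle.dump(d,open(n+"0.pkl","wb"))
    print(n,d["world_from_camera"].round(3).tolist(),d["K"].round(1).tolist())
print(get_state())
E
```

```text
pics
scene [[-0.44, 0.65, -0.619, 1.271], [0.898, 0.322, -0.301, 0.403], [0.004, -0.688, -0.726, 1.013], [0.0, 0.0, 0.0, 1.0]] [[405.6, 0.0, 275.8], [0.0, 405.6, 210.4], [0.0, 0.0, 1.0]]
side [[0.834, -0.27, 0.481, -0.17], [-0.551, -0.435, 0.712, -0.926], [0.017, -0.859, -0.512, 0.758], [0.0, 0.0, 0.0, 1.0]] [[496.7, 0.0, 280.1], [0.0, 496.7, 205.8], [0.0, 0.0, 1.0]]
{'clock': 0.1, 'joint_pos': array([-1.39617387e-01,  3.13920486e-01,  4.50898962e-02,  1.30361613e+00,
        2.52896846e-06,  1.43120660e+00]), 'qvel': array([-0.00076605, -0.00038449,  0.00236848,  0.00016219,  0.00064277,
       -0.00124421]), 'tau': array([ 3.58776997e-03, -4.81727242e+01,  2.99244744e+01,  1.27543980e-02,
       -1.12281841e-04,  1.60051752e-05]), 'tcp_pos': array([5.74536706e-01, 4.62482590e-05, 2.30499691e-01]), 'orientation': array([-6.59780604e-04,  7.07116319e-01,  7.07096762e-01, -4.95620580e-04]), 'wrist_force': array([-1.03254999, -1.32549752, -0.00998687]), 'ft_torque': array([-0.00194536, -0.02290314, -0.02706471]), 'grip_force': 0.0, 'finger_gap': 0.08523244266617258}
```

View pics/scene0.png

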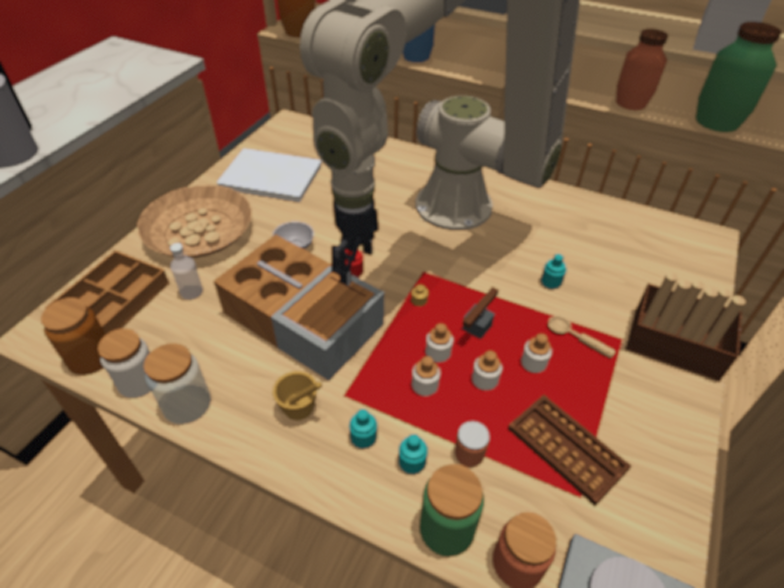

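View pics/side0.png

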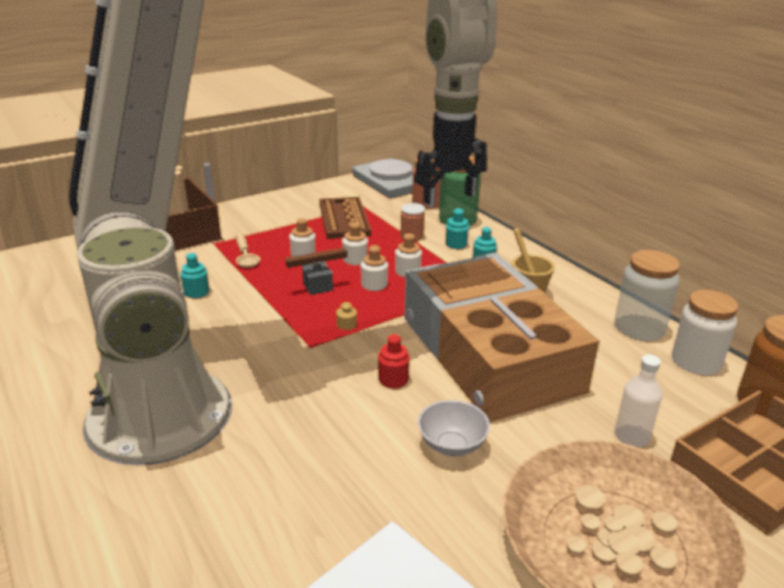

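Scene view (picture px): white jars at (439,342), (426,376), (487,370), (538,352); crank at (480,315); blender centred at (300,300). The look-alikes are turquoise (555,272), (363,428) and (413,453), and red (350,265). A brown-and-white pot stands at (472,443). I'm taking the four white jars with wooden knobs.

Run:
```python
from h import *
import pickle
for n in ["scene","side"]:
    d=pickle.load(open(n+"0.pkl","rb")); P=pts(d); im=d["image"].astype(int)
    ok=np.isfinite(P[...,2])&(P[...,0]>.2)&(P[...,0]<1)&(abs(P[...,1])<.6)
    m=(ok&(P[...,2]>.05)&(P[...,2]<.095)).astype(np.uint8)
    k,l,s,c=cv2.connectedComponentsWithStats(m)
    print(n)
    for i in range(1,k):
        if s[i,4]<25: continue
        q=P[l==i]; t=q[q[:,2]>np.nanmax(q[:,2])-.012]
        print(c[i].round(0),s[i,4],"zmax",q[:,2].max().round(3),"mid",((t.min(0)+t.max(0))/2).round(3),"span",np.ptp(q,axis=0).round(3),im[l==i].mean(0).round())
    b=ok&(P[...,2]>.103)&(P[...,2]<.117)
    k,l,s,c=cv2.connectedComponentsWithStats(b.astype(np.uint8))
    i=1+s[1:,4].argmax(); print("blender",s[i,4],cv2.minAreaRect((P[l==i][:,:2]*1000).astype(np.float32)), P[l==i][:,2].mean())
    print(cv2.boxPoints(cv2.minAreaRect((P[l==i][:,:2]*1000).astype(np.float32))))
```

```text
scene
[195. 184.] 132 zmax 0.095 mid [ 0.494 -0.277  0.089] span [0.043 0.046 0.034] [103.  71.  45.]
[255. 184.] 46 zmax 0.067 mid [ 0.372 -0.111  0.061] span [0.048 0.017 0.017] [156.  40.  34.]
[213. 194.] 146 zmax 0.095 mid [ 0.508 -0.197  0.089] span [0.044 0.047 0.035] [106.  73.  46.]
[132. 198.] 187 zmax 0.095 mid [ 0.62  -0.44   0.089] span [0.049 0.049 0.044] [149. 131. 114.]
[395. 194.] 45 zmax 0.064 mid [0.207 0.335 0.059] span [0.015 0.039 0.014] [ 35. 123. 117.]
[177. 198.] 151 zmax 0.095 mid [ 0.576 -0.29   0.089] span [0.048 0.046 0.033] [106.  71.  41.]
[195. 209.] 164 zmax 0.094 mid [ 0.587 -0.212  0.088] span [0.043 0.047 0.034] [113.  76.  44.]
[217. 235.] 1065 zmax 0.095 mid [ 0.595 -0.16   0.089] span [0.197 0.362 0.045] [70. 62. 54.]
[342. 220.] 256 zmax 0.085 mid [0.409 0.218 0.079] span [0.134 0.041 0.034] [98. 58. 40.]
[462. 233.] 317 zmax 0.092 mid [0.264 0.569 0.086] span [0.125 0.061 0.042] [56. 35. 23.]
[470. 224.] 161 zmax 0.095 mid [0.255 0.578 0.089] span [0.027 0.042 0.044] [93. 73. 50.]
[ 59. 249.] 364 zmax 0.095 mid [ 0.877 -0.498  0.089] span [0.1
[... 3205 characters left out ...]
0.095 mid [ 0.518 -0.257  0.089] span [0.047 0.045 0.03 ] [113.  77.  48.]
[546. 270.] 525 zmax 0.095 mid [ 0.833 -0.515  0.089] span [0.032 0.082 0.045] [102.  63.  33.]
[456. 291.] 489 zmax 0.095 mid [ 0.602 -0.456  0.089] span [0.042 0.054 0.045] [185. 165. 145.]
[532. 286.] 41 zmax 0.054 mid [ 0.775 -0.526  0.052] span [0.072 0.006 0.004] [173. 124.  79.]
[498. 305.] 60 zmax 0.053 mid [ 0.661 -0.526  0.052] span [0.101 0.006 0.003] [182. 134.  88.]
blender 5094 ((565.3399658203125, -162.0540008544922), (338.2760925292969, 203.68833923339844), 80.01628112792969) 0.11024633314247449
[[ 435.71484  -310.97424 ]
 [ 636.3187   -346.28735 ]
 [ 694.9651    -13.133759]
 [ 494.3612     22.179352]]
```

Run:
```python
from h import *
import pickle
d=pickle.load(open("scene0.pkl","rb"))
save(d,"crop1.png",(140,150,460,350),2.4)
```

```text
(no output)
```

View pics/crop1.png

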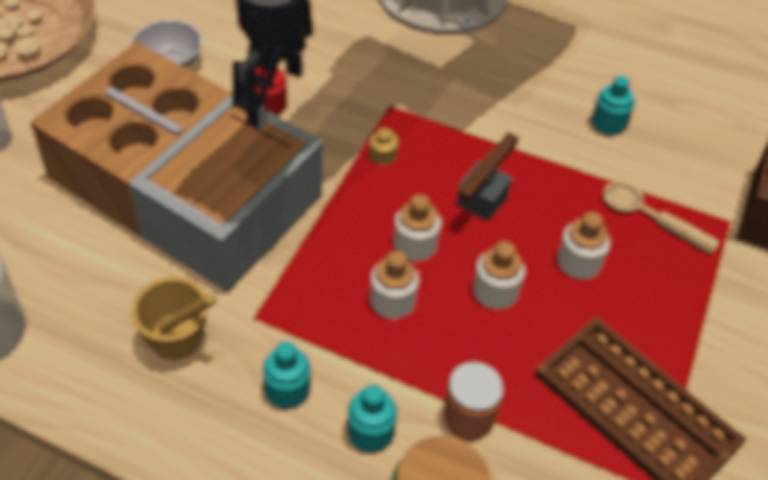

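>>> step_arm:
  deltas:
    - [-25,-30,0,0,0,-5,-1]
    - [-30,-32,0,0,0,-4.9,-1]
    - [0,0,-30,0,0,0,-1]
    - [0,0,0,0,0,0,-1]
    - [0,0,0,0,0,0,-1]

```text
clock: 0.6
tcp_pos: [0.5196, -0.0618, 0.201]
orientation: [-0.001, 0.765, 0.643, -0.0]
wrist_force: [-0.0, 0.2, 0.0]
finger_gap: 0.0117
grip_force: 0.0
```

Run:
```python
from h import *
d=cam("wrist"); save(d,"w1.png"); P=pts(d)
print(d["world_from_camera"].round(3).tolist()); s=get_state(); print(s["tcp_pos"],s["orientation"],s["finger_gap"],s["wrist_force"])
```

```text
[[0.985, -0.164, -0.05, 0.533], [-0.171, -0.947, -0.272, 0.006], [-0.003, 0.277, -0.961, 0.344], [0.0, 0.0, 0.0, 1.0]]
[ 0.52035928 -0.06172514  0.20177645] [-5.24085959e-05  7.65273789e-01  6.43704920e-01  4.04537206e-05] 0.004604056333450152 [0.26745571 0.06400522 0.42244888]
```

View pics/w1.png

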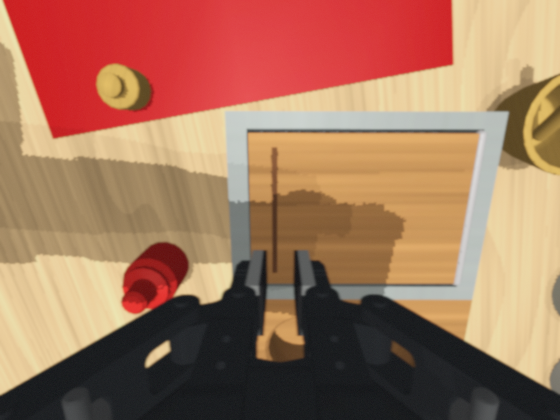

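Wrist view: the flap spans (247,130), (482,130), (462,287), (247,287), with a pressing groove at x≈275; free edge on the left, nothing on top of it.

Run:
```python
from h import *
d=cam("wrist")
for u,v in [(247,130),(482,130),(247,284),(462,284),(275,150),(275,270),(227,111),(507,111)]:
    p=ray(d,u,v,.11)*1000; a=np.radians(-9.9); q=p[:2]-[568,-146.6]
    print((u,v),p.round(0),"body",(q@[np.cos(a),np.sin(a)]).round(1),(q@[-np.sin(a),np.cos(a)]).round(1))
```

```text
(247, 130) [509.   4. 110.] body -84.4 137.7
(482, 130) [675. -25. 110.] body 84.5 137.9
(247, 284) [ 484. -118.  110.] body -87.8 14.2
(462, 284) [ 659. -148.  110.] body 89.9 14.5
(275, 150) [526. -14. 110.] body -64.3 123.5
(275, 270) [ 509. -109.  110.] body -64.6 27.0
(227, 111) [497.  19. 110.] body -98.2 150.7
(507, 111) [692. -15. 110.] body 99.8 150.9
```

>>> step_arm:
  deltas:
    - [0,0,-40,0,0,0,-1]
    - [0,0,-35,0,0,0,-1]
    - [0,0,-9,0,0,0,-1]
    - [0,0,0,0,0,0,-1]
    - [0,0,-4,0,0,0,-1]

```text
clock: 1.2
tcp_pos: [0.5218, -0.0622, 0.1153]
orientation: [0.001, 0.765, 0.644, 0.001]
wrist_force: [-0.6, -0.1, 1.4]
finger_gap: -0.0001
grip_force: 0.0
```

>>> step_arm:
  deltas:
    - [0,0,-3,0,0,0,-1]
    - [0,0,0,0,0,0,-1]

```text
clock: 1.4
tcp_pos: [0.5208, -0.0621, 0.1113]
orientation: [0.001, 0.765, 0.644, 0.001]
wrist_force: [-0.7, 0.3, 0.3]
finger_gap: 0.0004
grip_force: 0.0
```

>>> step_arm:
  deltas:
    - [0,0,-4,0,0,0,-1]
    - [0,0,0,0,0,0,-1]

```text
clock: 1.6
tcp_pos: [0.5208, -0.0622, 0.1068]
orientation: [0.001, 0.765, 0.643, 0.001]
wrist_force: [1.4, 1.0, 2.5]
finger_gap: -0.0005
grip_force: 0.9
```

>>> step_arm:
  deltas:
    - [0,0,-2,0,0,0,-1]
    - [0,0,0,0,0,0,-1]

```text
clock: 1.8
tcp_pos: [0.5207, -0.0622, 0.1046]
orientation: [0.001, 0.766, 0.643, 0.0]
wrist_force: [0.8, 0.2, 3.2]
finger_gap: 0.0002
grip_force: 1.1
```

>>> step_arm:
  deltas:
    - [0,0,-2,0,0,0,-1]
    - [0,0,0,0,0,0,-1]

```text
clock: 2.0
tcp_pos: [0.5204, -0.0621, 0.1023]
orientation: [0.0, 0.766, 0.643, 0.0]
wrist_force: [1.3, 0.2, 3.1]
finger_gap: -0.0
grip_force: 1.2
```

>>> step_arm:
  deltas:
    - [0,0,-0.8,0,0,0,-1]
    - [0,0,0,0,0,0,-1]

```text
clock: 2.2
tcp_pos: [0.5202, -0.0621, 0.1015]
orientation: [0.0, 0.766, 0.643, 0.0]
wrist_force: [1.1, -2.0, 2.1]
finger_gap: -0.0001
grip_force: 1.3
```

>>> step_arm:
  deltas:
    - [0,0,3,0,0,0,-1]
    - [0,0,3,0,0,0,-1]
    - [0,0,4,0,0,0,-1]
    - [0,0,4,0,0,0,-1]

```text
clock: 2.6
tcp_pos: [0.5198, -0.0619, 0.1158]
orientation: [-0.0, 0.765, 0.643, -0.0]
wrist_force: [0.4, -0.8, 0.8]
finger_gap: -0.0002
grip_force: 0.7
```

>>> step_arm:
  deltas:
    - [1,0,8,0,0,0,-1]
    - [2.7,-0.5,14,0,0,0,-1]
    - [4,-0.7,14,0,0,0,-1]

```text
clock: 2.9
tcp_pos: [0.527, -0.063, 0.152]
orientation: [-0.001, 0.765, 0.643, -0.0]
wrist_force: [0.1, -0.5, 0.7]
finger_gap: -0.0002
grip_force: 0.3
```

>>> step_arm:
  deltas:
    - [5.4,-0.9,13.6,0,0,0,-1]
    - [6.7,-1.2,12.9,0,0,0,-1]
    - [7.9,-1.4,12.2,0,0,0,-1]

```text
clock: 3.2
tcp_pos: [0.5475, -0.0666, 0.1912]
orientation: [-0.0, 0.765, 0.643, -0.0]
wrist_force: [-1.1, 0.1, -0.0]
finger_gap: -0.0003
grip_force: 0.1
```

>>> step_arm:
  deltas:
    - [9,-1.6,11.3,0,0,0,-1]
    - [10,-1.8,10.3,0,0,0,-1]
    - [5,-1,6,0,0,0,-1]
    - [0,0,20,0,0,0,-1]
    - [0,0,30,0,0,0,-0.2]

```text
clock: 3.7
tcp_pos: [0.5703, -0.0707, 0.2665]
orientation: [-0.002, 0.765, 0.643, -0.001]
wrist_force: [0.4, -0.2, 1.1]
finger_gap: 0.0134
grip_force: 0.0
```

Run:
```python
from h import *
d=cam("scene"); save(d,"s2.png",(100,60,420,320),2.3)
a=np.radians(-9.9)
P=pts(d)*1000; q=P[...,:2]-[568,-146.6]; X=q@[np.cos(a),np.sin(a)];Y=q@[-np.sin(a),np.cos(a)]
m=(X>-100)&(X<150)&(Y>20)&(Y<50)&(P[...,2]>112)
print(np.c_[X[m],Y[m],P[...,2][m]][np.argsort(-P[...,2][m])][::25].round(0).tolist()); print(get_state()["tcp_pos"])
```

```text
[[35.0, 44.0, 729.0], [36.0, 43.0, 723.0], [35.0, 41.0, 719.0], [35.0, 27.0, 714.0], [34.0, 49.0, 710.0], [37.0, 37.0, 704.0], [35.0, 37.0, 698.0], [33.0, 28.0, 692.0], [30.0, 29.0, 685.0], [25.0, 37.0, 675.0], [31.0, 38.0, 626.0], [30.0, 35.0, 614.0], [30.0, 38.0, 604.0], [30.0, 39.0, 593.0], [36.0, 45.0, 581.0], [36.0, 43.0, 568.0], [31.0, 33.0, 554.0], [-20.0, 33.0, 235.0], [-17.0, 31.0, 228.0], [-8.0, 30.0, 222.0], [-2.0, 46.0, 215.0], [2.0, 48.0, 208.0], [6.0, 40.0, 202.0], [10.0, 43.0, 196.0], [22.0, 49.0, 189.0], [21.0, 47.0, 183.0], [27.0, 48.0, 176.0], [27.0, 39.0, 170.0], [34.0, 33.0, 163.0], [44.0, 21.0, 156.0], [51.0, 42.0, 150.0], [59.0, 41.0, 144.0], [65.0, 41.0, 136.0], [69.0, 47.0, 130.0], [77.0, 34.0, 124.0], [77.0, 30.0, 118.0], [82.0, 42.0, 112.0]]
[ 0.57242788 -0.07127973  0.27296526]
```

View pics/s2.png

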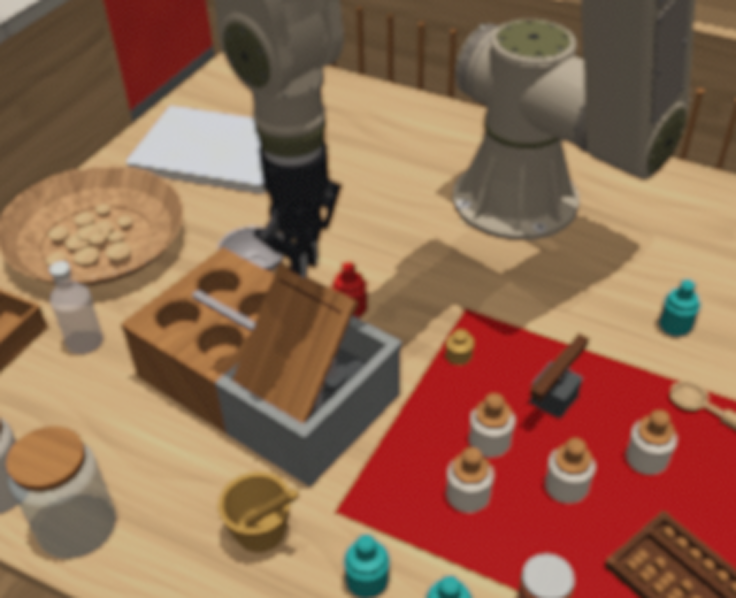

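The flap is up at about 0.85 rad (edge at body (-20, 235)). I'll straddle its edge with the fingers half open and carry it over.

>>> step_arm:
  deltas:
    - [-11,2,0,0,0,0,0.1]
    - [0,0,0,0,0,0,0.1]
    - [0,0,0,0,0,0,0.1]
    - [0,0,-25,0,0,0,0.1]
    - [0,0,-29,0,0,0,0.1]

```text
clock: 4.25
tcp_pos: [0.5618, -0.0694, 0.214]
orientation: [0.001, 0.765, 0.643, 0.001]
wrist_force: [0.3, -1.0, -0.3]
finger_gap: 0.0472
grip_force: 0.0
```

>>> step_arm:
  deltas:
    - [5,-0.9,0,0,0,0,0.1]
    - [5,-0.9,0,0,0,0,0.1]
    - [7,-1.2,4,0,0,0,0.1]
    - [8,-1.4,6,0,0,0,0.1]
    - [9,-1.5,6,0,0,0,0.1]

```text
clock: 4.75
tcp_pos: [0.5961, -0.0753, 0.2321]
orientation: [0.001, 0.765, 0.643, 0.001]
wrist_force: [-2.5, 0.4, 0.8]
finger_gap: 0.0469
grip_force: 0.7
```

>>> step_arm:
  deltas:
    - [9.8,-1.7,6,0,0,0,0.1]
    - [9.8,-1.7,5,0,0,0,0.1]
    - [9.8,-1.7,4,0,0,0,0.1]
    - [9.8,-1.7,3,0,0,0,0.1]
    - [9.8,-1.7,2,0,0,0,0.1]

```text
clock: 5.25
tcp_pos: [0.6456, -0.0839, 0.2523]
orientation: [0.002, 0.765, 0.643, 0.001]
wrist_force: [0.3, -0.4, 0.5]
finger_gap: 0.0471
grip_force: 0.3
```

>>> step_arm:
  deltas:
    - [7,-1.2,2,0,0,0,0.1]
    - [7,-1.2,1,0,0,0,0.0]
    - [7,-1.2,1,0,0,0,-0.1]
    - [5,-0.9,0,0,0,0,-0.25]
    - [0,0,0,0,0,0,-0.4]

```text
clock: 5.75
tcp_pos: [0.6703, -0.0882, 0.2535]
orientation: [0.0, 0.765, 0.643, 0.0]
wrist_force: [0.3, 0.3, -0.8]
finger_gap: 0.0258
grip_force: 0.0
```

>>> step_arm:
  deltas:
    - [7,-1.2,0,0,0,0,-0.4]
    - [8,-1.4,0,0,0,0,-0.4]
    - [8,-1.4,-1,0,0,0,-0.4]
    - [8,-1.4,-2,0,0,0,-0.4]
    - [8,-1.4,-2,0,0,0,-0.4]

```text
clock: 6.25
tcp_pos: [0.7094, -0.0949, 0.2485]
orientation: [0.0, 0.765, 0.643, 0.0]
wrist_force: [0.9, -0.3, 0.3]
finger_gap: 0.0254
grip_force: 0.0
```

>>> step_arm:
  deltas:
    - [6,-1,-2,0,0,0,-0.4]
    - [5,-0.9,-2,0,0,0,-0.4]
    - [4,-0.7,-1,0,0,0,-0.4]
    - [0,0,0,0,0,0,-0.4]

```text
clock: 6.65
tcp_pos: [0.724, -0.0975, 0.2433]
orientation: [-0.0, 0.765, 0.643, -0.0]
wrist_force: [-0.0, 0.1, 0.5]
finger_gap: 0.0256
grip_force: 0.0
```

Run:
```python
from h import *
s=get_state(); print(s["tcp_pos"],s["wrist_force"])
d=cam("side")
a=np.radians(-9.9)
P=pts(d)*1000; q=P[...,:2]-[568,-146.6]; X=q@[np.cos(a),np.sin(a)];Y=q@[-np.sin(a),np.cos(a)]
m=(X>60)&(X<200)&(Y>12)&(Y<30)&(P[...,2]>112)&(P[...,2]<300)
print(np.c_[X[m],Y[m],P[...,2][m]][np.argsort(-P[...,2][m])][::20].round(0).tolist()); print(get_state()["tcp_pos"])
```

```text
[ 0.72397914 -0.09748304  0.24327335] [-0.0330383   0.13136651  0.54697917]
[[124.0, 22.0, 268.0], [151.0, 21.0, 261.0], [140.0, 26.0, 255.0], [145.0, 15.0, 249.0], [133.0, 21.0, 243.0], [132.0, 27.0, 235.0], [129.0, 25.0, 228.0], [135.0, 14.0, 221.0], [122.0, 25.0, 215.0], [125.0, 15.0, 208.0], [119.0, 22.0, 201.0], [122.0, 16.0, 194.0], [111.0, 16.0, 188.0], [120.0, 14.0, 182.0], [114.0, 12.0, 172.0], [105.0, 29.0, 165.0], [103.0, 28.0, 158.0], [98.0, 20.0, 151.0], [101.0, 17.0, 143.0], [92.0, 20.0, 135.0], [89.0, 29.0, 127.0], [88.0, 21.0, 120.0], [89.0, 17.0, 113.0]]
[ 0.72380305 -0.09739873  0.24354315]
```

Flap is on its stop (edge at body (146, 260), lean 1.94 rad). Backing out and looking into the well.

>>> step_arm:
  deltas:
    - [0,0,25,0,0,0,-0.4]
    - [0,0,40,0,0,0,-0.4]
    - [-45,0,0,0,0,0,0]
    - [-50,-20,0,0,0,0,0.5]
    - [-50,-25,-20,0,0,0,1]

```text
clock: 7.2
tcp_pos: [0.5922, -0.1375, 0.2944]
orientation: [0.003, 0.765, 0.644, 0.001]
wrist_force: [0.0, -1.5, 0.9]
finger_gap: 0.0682
grip_force: 0.0
```

Run:
```python
from h import *
d=cam("wrist"); save(d,"w2.png"); P=pts(d)*1000
a=np.radians(-9.9); q=P[...,:2]-[568,-146.6]; X=q@[np.cos(a),np.sin(a)];Y=q@[-np.sin(a),np.cos(a)];Z=P[...,2]
m=(abs(X)<80)&(Y>15)&(Y<135)&(Z>84)&(Z<100)
k,l,s,c=cv2.connectedComponentsWithStats(m.astype(np.uint8))
for i in range(1,k):
    if s[i,4]>30: 
        w=P[l==i][:,:2].astype(np.float32); print(c[i],s[i,4],Z[l==i].mean(),cv2.minAreaRect(w),"body",X[l==i].mean(),Y[l==i].mean())
print(get_state()["tcp_pos"])
# crank bar in scene & side
for n in ["scene","side"]:
    d=cam(n);P=pts(d)
    m=(P[...,2]>.072)&(P[...,2]<.086)&(P[...,0]>.3)&(P[...,0]<.5)&(P[...,1]>.1)&(P[...,1]<.33)
    k,l,s,c=cv2.connectedComponentsWithStats(m.astype(np.uint8)); i=1+s[1:,4].argmax()
    r=cv2.minAreaRect((P[l==i][:,:2]*1000).astype(np.float32)); print(n,r,cv2.fitLine((P[l==i][:,:2]*1000).astype(np.float32),cv2.DIST_L2,0,.1,.1).ravel())
```

```text
[227.82016349 125.73024523] 367 90.57944430133507 ((549.7189331054688, -66.4297103881836), (19.813264846801758, 20.319929122924805), 66.5450210571289) body -31.036211579125187 75.89694760243086
[ 0.57843933 -0.13713749  0.28554254]
scene ((410.8362731933594, 217.0470733642578), (20.424514770507812, 130.4569549560547), 79.1766128540039) [ 9.8266256e-01 -1.8540305e-01  4.1342343e+02  2.1813860e+02]
side ((409.6152648925781, 214.9778289794922), (27.02867889404297, 132.08206176757812), 80.52588653564453) [ 9.8133069e-01 -1.9232796e-01  4.0658429e+02  2.1321152e+02]
```

View pics/w2.png

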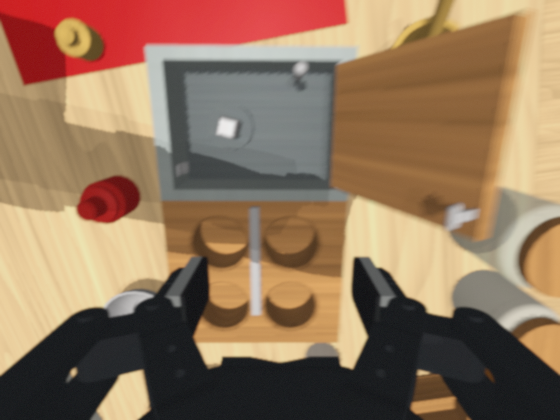

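Well view: shaft top (white square) at (227,127), spring pin (300,70), pockets below with the clamp bar at (255,260). Shaft at world (550,-66), flats near -23°. Next the crank: bar yaw ≈ -11°, centre (410,216).

Run:
```python
from h import *
d=cam("wrist"); P=pts(d)*1000; print(get_state()["tcp_pos"],get_state()["joint_pos"].round(2))
m=(np.hypot(P[...,0]-550,P[...,1]+66)<22)&(P[...,2]>84)&(P[...,2]<100)
im=d["image"].astype(int); print(im[m].mean(0))
for nm,mm in [("z",m),("top",m&(P[...,2]>88)),("white",(im.sum(2)>540)&(np.hypot(P[...,0]-550,P[...,1]+66)<22))]:
    v,u=np.nonzero(mm)
    pp=np.array([ray(d,x,y,.092)[:2]*1000 for x,y in zip(u,v)],np.float32)
    print(nm,len(pp),cv2.minAreaRect(pp),pp.mean(0))
    e=np.exp(4j*0)
```

```text
[ 0.58955171 -0.13714487  0.29190385] [-0.36  0.37  0.27  1.48  0.    1.38]
[203.97311828 203.77150538 202.82258065]
z 372 ((550.703857421875, -66.57305145263672), (19.53278160095215, 20.13048553466797), 66.40066528320312) [550.6757  -66.51777]
top 323 ((550.2528686523438, -66.36656188964844), (19.00405502319336, 19.109996795654297), 66.20836639404297) [550.3073   -66.401306]
white 267 ((550.92919921875, -66.80724334716797), (16.816043853759766, 17.06371307373047), 66.56257629394531) [550.93823 -66.88162]
```

>>> step_arm:
  deltas:
    - [-15,32,0,0,0,8.1,1]
    - [-15,32,0,0,0,8.1,1]
    - [-15,32,0,0,0,8.1,1]
    - [-15,32,0,0,0,8.1,1]
    - [-15,32,0,0,0,8.1,1]

```text
clock: 7.9
tcp_pos: [0.5182, 0.0245, 0.294]
orientation: [0.002, 0.493, 0.87, 0.001]
wrist_force: [0.7, -0.6, 1.3]
finger_gap: 0.0854
grip_force: 0.0
```

>>> step_arm:
  deltas:
    - [-15,32,0,0,0,8.1,1]
    - [-15,32,0,0,0,8.1,1]
    - [-15,32,0,0,0,8.1,1]
    - [-15,32,0,0,0,8.1,1]
    - [-15,32,0,0,0,8.1,1]

```text
clock: 8.4
tcp_pos: [0.443, 0.1854, 0.2941]
orientation: [0.002, 0.161, 0.987, 0.001]
wrist_force: [0.0, -0.3, -0.0]
finger_gap: 0.0858
grip_force: 0.0
```

>>> step_arm:
  deltas:
    - [-15,32,-30,0,0,8.1,1]
    - [0,0,-50,0,0,0,1]
    - [0,0,-20,0,0,0,1]
    - [0,0,0,0,0,0,1]
    - [0,0,0,0,0,0,1]

```text
clock: 8.9
tcp_pos: [0.4282, 0.2159, 0.1937]
orientation: [0.001, 0.094, 0.996, 0.001]
wrist_force: [0.2, 1.0, 0.1]
finger_gap: 0.0854
grip_force: 0.0
```

```bash
cat > bar.py <<'E'
from h import *
s=get_state(); print(s["tcp_pos"],s["orientation"].round(3),s["joint_pos"].round(2))
d=cam("wrist"); P=pts(d)*1000; im=d["image"].astype(int)
m=(P[...,2]>73)&(P[...,2]<86)&(np.hypot(P[...,0]-410,P[...,1]-216)<110)&(im[...,0]>im[...,2]+15)
k,l,st,c=cv2.connectedComponentsWithStats(m.astype(np.uint8))
for i in range(1,k):
    if st[i,4]>100:
        v,u=np.nonzero(l==i); pp=np.array([ray(d,x,y,.08)[:2]*1000 for x,y in zip(u,v)],np.float32)
        print(c[i],st[i,4],cv2.minAreaRect(pp),P[l==i][:,2].mean())
E
python3 bar.py
```

```text
[0.42820243 0.21590276 0.19371691] [0.001 0.094 0.996 0.001] [ 0.3   0.14 -0.27  1.16  0.    0.49]
[277.60221639 173.30854477] 3429 ((406.9388427734375, 217.33457946777344), (17.95505142211914, 129.17962646484375), 79.32709503173828) 79.88888228752771
[246.31972789 295.2244898 ] 147 ((506.4369812011719, 169.2621612548828), (18.26744842529297, 11.773670196533203), 64.94974517822266) 79.69277739578492
```

```bash
python3 -c "
import workcell; print(getattr(workcell,'grasp_offset',None),[x for x in dir(workcell) if x[0]!='_'])"
```

```text
0.0187 ['MotionError', 'get_state', 'grasp_offset', 'hand_in', 'read_camera']
```

>>> step_arm:
  deltas:
    - [-20.5,1,-30,0,0,0,1]
    - [0,0,-40,0,0,0,1]
    - [0,0,-35,0,0,0,1]
    - [0,0,0,0,0,0,1]

```text
clock: 9.35
tcp_pos: [0.4048, 0.2153, 0.0854]
orientation: [-0.002, 0.094, 0.996, -0.001]
wrist_force: [-0.9, 0.3, -0.4]
finger_gap: 0.0852
grip_force: 0.0
```

>>> step_arm:
  deltas:
    - [2,1.5,-20,0,0,0,1]
    - [0,0,-13,0,0,0,1]
    - [0,0,0,0,0,0,0]
    - [0,0,0,0,0,0,-1]
    - [0,0,0,0,0,0,-1]
  newtons: 60

```text
clock: 9.85
tcp_pos: [0.4097, 0.2179, 0.0561]
orientation: [0.002, 0.094, 0.996, 0.001]
wrist_force: [-0.0, -0.7, -0.2]
finger_gap: 0.0438
grip_force: 0.0
```

>>> step_arm:
  deltas:
    - [0,0,0,0,0,0,-1]
    - [0,0,0,0,0,0,-1]
    - [0,0,0,0,0,0,-1]

```text
clock: 10.15
tcp_pos: [0.4089, 0.2179, 0.0552]
orientation: [0.001, 0.094, 0.996, 0.001]
wrist_force: [-1.5, 1.7, 6.6]
finger_gap: 0.0171
grip_force: 59.3
```

>>> step_arm:
  deltas:
    - [0,0,30,0,0,0,-1]
    - [0,0,50,0,0,0,-1]
    - [0,0,50,0,0,0,-1]
    - [10,-20,15,0,0,-1.9,-1]
    - [19,-38,0,0,0,-2,-1]

```text
clock: 10.65
tcp_pos: [0.438, 0.1607, 0.2022]
orientation: [0.002, 0.126, 0.992, 0.001]
wrist_force: [0.8, -0.0, -3.6]
finger_gap: 0.0169
grip_force: 60.0
```

>>> step_arm:
  deltas:
    - [19,-38,0,0,0,-2,-1]
    - [19,-38,0,0,0,-2,-1]
    - [19,-38,0,0,0,-2,-1]
    - [19,-38,0,0,0,-2,-1]
    - [19,-37,0,0,0,-1,-1]

```text
clock: 11.15
tcp_pos: [0.5317, -0.0312, 0.1982]
orientation: [-0.001, 0.206, 0.979, 0.0]
wrist_force: [1.5, 1.4, -3.6]
finger_gap: 0.0168
grip_force: 59.9
```

>>> step_arm:
  deltas:
    - [18,-36,0,0,0,0,-1]
    - [0,0,0,0,0,0,-1]
    - [0,0,0,0,0,0,-1]

```text
clock: 11.45
tcp_pos: [0.5492, -0.0663, 0.1978]
orientation: [-0.002, 0.206, 0.978, 0.0]
wrist_force: [-0.1, 1.8, -3.9]
finger_gap: 0.017
grip_force: 60.0
```

Run:
```python
from h import *
s=get_state(); t=s["tcp_pos"]*1000; print(t,s["orientation"].round(3),s["finger_gap"],s["wrist_force"],s["ft_torque"])
d=cam("wrist"); save(d,"w3.png"); P=pts(d)*1000; im=d["image"].astype(int)
m=(P[...,2]>t[2]+10)&(P[...,2]<t[2]+35)&(np.hypot(P[...,0]-t[0],P[...,1]-t[1])<75)&(im[...,0]>im[...,2]+12)
k,l,st,c=cv2.connectedComponentsWithStats(m.astype(np.uint8))
pp=[]
for i in range(1,k):
    if st[i,4]>40:
        q=P[l==i]; print(c[i],st[i],np.median(q[:,2])); 
        pp.append(q[:,:2])
if pp: print(cv2.minAreaRect(np.concatenate(pp).astype(np.float32)))
```

```text
[549.21319392 -66.28852548 197.77470733] [-0.002  0.206  0.978  0.   ] 0.016979663697113553 [-0.12659848  1.81049374 -3.92141246] [ 0.03111431  0.02739457 -0.03304067]
[279.7761136 239.8661739] [  256   129    49   233 10282] 222.49997648166027
((535.3927612304688, -60.282005310058594), (19.189937591552734, 101.60176849365234), 66.10358428955078)
```

View pics/w3.png

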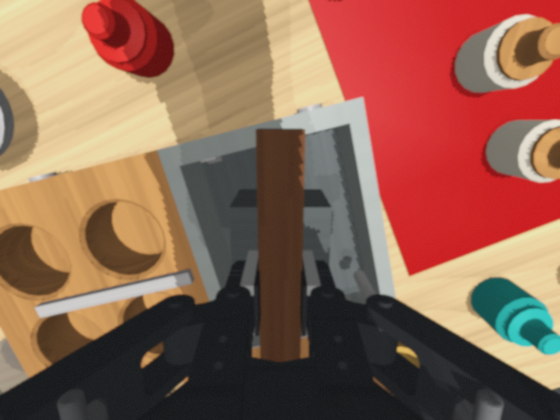

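Crank hangs level over the well: bar near end at px (280,130), centre about 2 mm short of the shaft. Correct and lower.

>>> step_arm:
  deltas:
    - [1.7,-0.4,-20,0,0,0,-1]
    - [0,0,-20,0,0,0,-1]
    - [0,0,-7,0,0,0,-1]
    - [0,0,-3,0,0,0,-1]
    - [0,0,-3,0,0,0,-1]

```text
clock: 12.0
tcp_pos: [0.5517, -0.0653, 0.1466]
orientation: [0.0, 0.205, 0.979, 0.0]
wrist_force: [-0.1, -0.2, -3.8]
finger_gap: 0.0167
grip_force: 59.9
```

>>> step_arm:
  deltas:
    - [0,0,-3,0,0,0,-1]
    - [0,0,-3,0,0,0,-1]
    - [0,0,0,0,0,0,-1]

```text
clock: 12.3
tcp_pos: [0.5517, -0.066, 0.1401]
orientation: [0.0, 0.205, 0.979, 0.0]
wrist_force: [-1.1, -0.5, -3.9]
finger_gap: 0.0167
grip_force: 60.0
```

>>> step_arm:
  deltas:
    - [0,0,-5,0,0,0,-1]
    - [0,0,-5,0,0,0,-1]
    - [0,0,-5,0,0,0,-1]
    - [0,0,0,0,0,0,-1]

```text
clock: 12.7
tcp_pos: [0.5509, -0.0659, 0.124]
orientation: [-0.001, 0.205, 0.979, 0.0]
wrist_force: [-0.3, 1.1, -4.3]
finger_gap: 0.0168
grip_force: 60.0
```

>>> step_arm:
  deltas:
    - [0,0,-5,0,0,0,-1]
    - [0,0,-3,0,0,0,-1]
    - [0,0,-2,0,0,0,-1]
    - [0,0,0,0,0,0,-1]

```text
clock: 13.1
tcp_pos: [0.5518, -0.066, 0.1152]
orientation: [0.0, 0.205, 0.979, 0.0]
wrist_force: [-0.1, -0.1, -2.9]
finger_gap: 0.0169
grip_force: 60.1
```

>>> step_arm:
  deltas:
    - [0,0,-1.5,0,0,0,-1]
    - [0,0,0,0,0,0,-1]

```text
clock: 13.3
tcp_pos: [0.552, -0.066, 0.1152]
orientation: [0.001, 0.205, 0.979, -0.0]
wrist_force: [-3.0, 0.8, 6.6]
finger_gap: 0.0169
grip_force: 61.4
```

>>> step_arm:
  deltas:
    - [0,0,0,0,0,0,1]
    - [0,0,0,0,0,0,1]
    - [0,0,0,0,0,0,1]
    - [0,0,0,0,0,0,1]
    - [0,0,25,0,0,0,1]

```text
clock: 13.8
tcp_pos: [0.5493, -0.0654, 0.1356]
orientation: [-0.003, 0.205, 0.979, 0.0]
wrist_force: [0.7, 0.7, -0.6]
finger_gap: 0.0851
grip_force: 0.0
```

>>> step_arm:
  deltas:
    - [0,0,50,0,0,0,1]
    - [0,0,50,0,0,0,1]
    - [0,0,0,0,0,0,1]

```text
clock: 14.1
tcp_pos: [0.5552, -0.0669, 0.2461]
orientation: [0.006, 0.205, 0.979, -0.0]
wrist_force: [0.3, 0.2, 0.1]
finger_gap: 0.0856
grip_force: 0.0
```

```bash
cat > chk.py <<'E'
from h import *
a=np.radians(-9.9)
for n in ["scene","side"]:
    d=cam(n); P=pts(d)*1000; q=P[...,:2]-[568,-146.6]; X=q@[np.cos(a),np.sin(a)];Y=q@[-np.sin(a),np.cos(a)]
    m=(P[...,2]>130)&(P[...,2]<160)&(np.hypot(P[...,0]-551,P[...,1]+66)<75)
    w=P[m]; print(n,"bar top z",np.median(w[w[:,2]>np.median(w[:,2])][:,2]) if len(w) else None,len(w),cv2.minAreaRect(w[:,:2].astype(np.float32)) if len(w)>5 else 0)
    m=(P[...,2]>78)&(P[...,2]<95)&(P[...,0]>330)&(P[...,0]<720)&(P[...,1]>50)&(P[...,1]<450)
    k,l,s,c=cv2.connectedComponentsWithStats(m.astype(np.uint8))
    for i in range(1,k):
        if s[i,4]>20:
            q=P[l==i]; print(" knob",((q.min(0)+q.max(0))/2).round(0),q[:,2].max().round(0),d["image"][l==i].mean(0).round())
    m=(X>-100)&(X<100)&(Y>-180)&(Y<-5)&(P[...,2]>140)&(P[...,2]<162)
    k,l,s,c=cv2.connectedComponentsWithStats(m.astype(np.uint8))
    for i in range(1,k):
        if s[i,4]>10: print(" in rack: body",X[l==i].mean().round(),Y[l==i].mean().round(),"top",P[...,2][l==i].max().round(1))
E
python3 chk.py
```

```text
scene bar top z 140.63747006234829 275 ((552.6591796875, -65.25176239013672), (22.77716636657715, 129.50877380371094), 66.0154800415039)
 knob [520. 166.  86.] 94.0 [151.  99.  59.]
 knob [452. 365.  85.] 93.0 [146.  97.  57.]
 knob [544. 284.  85.] 92.0 [150. 100.  59.]
 knob [611. 174.  86.] 93.0 [150. 101.  61.]
side bar top z 140.50832127179746 348 ((552.2490234375, -68.97029113769531), (24.96078872680664, 131.1839599609375), 66.11766052246094)
 knob [450. 359.  87.] 95.0 [173. 119.  79.]
 knob [540. 276.  85.] 93.0 [159. 112.  71.]
 knob [608. 167.  86.] 93.0 [163. 113.  72.]
 knob [518. 161.  85.] 93.0 [171. 110.  70.]
```

Crank seated: bar top at 140.5 mm (expected 140). Next the jars, first the one near (518,163).

>>> step_arm:
  deltas:
    - [-7,46,0,0,0,0,1]
    - [-7,46,0,0,0,0,1]
    - [-7,46,0,0,0,0,1]
    - [-7,46,0,0,0,0,1]
    - [-6,46,0,0,0,0,1]

```text
clock: 14.7
tcp_pos: [0.5161, 0.1655, 0.2366]
orientation: [-0.002, 0.206, 0.979, -0.001]
wrist_force: [0.9, 0.2, 0.3]
finger_gap: 0.085
grip_force: 0.0
```

>>> step_arm:
  deltas:
    - [0,0,-40,0,0,0,1]
    - [0,0,-20,0,0,0,1]
    - [0,0,0,0,0,0,1]
    - [0,0,0,0,0,0,1]

```text
clock: 15.1
tcp_pos: [0.5167, 0.1638, 0.1775]
orientation: [-0.001, 0.205, 0.979, -0.0]
wrist_force: [0.4, -0.6, 0.3]
finger_gap: 0.0857
grip_force: 0.0
```

```bash
cat > jar.py <<'E'
from h import *
import sys
jx,jy=map(float,sys.argv[1:3]); h=float(sys.argv[3]) if len(sys.argv)>3 else 90
s=get_state(); print(s["tcp_pos"]*1000,s["orientation"].round(3))
d=cam("wrist"); P=pts(d)*1000; im=d["image"].astype(int)
m=(P[...,2]>h-7)&(P[...,2]<h+5)&(np.hypot(P[...,0]-jx,P[...,1]-jy)<30)&(im[...,0]>im[...,2]+25)
v,u=np.nonzero(m)
pp=np.array([ray(d,x,y,h/1000)[:2]*1000 for x,y in zip(u,v)],np.float32)
print(len(pp),u.mean(),v.mean(),"circ",cv2.minEnclosingCircle(pp),"mean",pp.mean(0), "delta",np.array(cv2.minEnclosingCircle(pp)[0])-s["tcp_pos"][:2]*1000)
E
python3 jar.py 518 163
```

```text
[516.73977301 163.82292099 177.51680806] [-0.001  0.205  0.979 -0.   ]
749 281.3070761014686 211.14552736982643 circ ((514.4581298828125, 165.38006591796875), 12.119208335876465) mean [514.3837 165.2432] delta [-2.28164313  1.55714493]
```

>>> step_arm:
  deltas:
    - [-1.5,1,-40,0,0,0,1]
    - [0,0,-40,0,0,0,1]
    - [0,0,-36,0,0,0,1]
    - [0,0,0,0,0,0,0]
    - [0,0,0,0,0,0,-0.6]
  newtons: 40

```text
clock: 15.65
tcp_pos: [0.5168, 0.1647, 0.0637]
orientation: [0.0, 0.206, 0.979, 0.0]
wrist_force: [0.2, 0.0, 1.5]
finger_gap: 0.0592
grip_force: 0.0
```

>>> step_arm:
  deltas:
    - [0,0,0,0,0,0,-1]
    - [0,0,0,0,0,0,-1]
    - [0,0,0,0,0,0,-1]
    - [0,0,0,0,0,0,-1]

```text
clock: 16.05
tcp_pos: [0.5181, 0.1651, 0.065]
orientation: [0.002, 0.205, 0.979, 0.001]
wrist_force: [-0.1, -1.8, 7.6]
finger_gap: 0.0226
grip_force: 38.9
```

>>> step_arm:
  deltas:
    - [0,0,25,0,0,0,-1]
    - [0,0,45,0,0,0,-1]
    - [0,0,50,0,0,0,-1]
    - [0,0,45,0,0,0,-1]
    - [7,-45,0,0,0,0,-1]

```text
clock: 16.55
tcp_pos: [0.5264, 0.1238, 0.2357]
orientation: [0.006, 0.202, 0.979, 0.003]
wrist_force: [2.6, -0.4, -1.7]
finger_gap: 0.0227
grip_force: 39.7
```

>>> step_arm:
  deltas:
    - [7,-45,0,0,0,0,-1]
    - [7,-45,0,0,0,0,-1]
    - [7,-45,0,0,0,0,-1]
    - [7,-45,0,0,0,0,-1]
    - [7,-45,0,0,0,0,-1]

```text
clock: 17.05
tcp_pos: [0.5582, -0.1067, 0.2284]
orientation: [0.001, 0.205, 0.979, 0.0]
wrist_force: [0.9, 0.3, -1.3]
finger_gap: 0.0226
grip_force: 39.8
```

>>> step_arm:
  deltas:
    - [7,-45,0,0,0,0,-1]
    - [7,-45,0,0,0,0,-1]
    - [7,-45,0,0,0,0,-1]
    - [5,-41,0,0,0,0,-1]
    - [0,0,0,0,0,0,-1]

```text
clock: 17.55
tcp_pos: [0.5842, -0.2866, 0.227]
orientation: [0.001, 0.208, 0.978, -0.001]
wrist_force: [0.3, 0.4, -2.3]
finger_gap: 0.0228
grip_force: 39.9
```

```bash
cat > held.py <<'E'
from h import *
s=get_state(); t=s["tcp_pos"]*1000; print(t,s["orientation"].round(3),s["finger_gap"],s["wrist_force"].round(1))
for n in ["scene","side"]:
    d=cam(n); P=pts(d)*1000; im=d["image"].astype(int)
    m=(np.hypot(P[...,0]-t[0],P[...,1]-t[1])<45)&(P[...,2]<t[2]-8)&(P[...,2]>t[2]-75)&(im.min(2)>90)&(im.max(2)-im.min(2)<45)
    q=P[m]
    if len(q)>20:
        # circle fit r=28 to body points
        from scipy.optimize import least_squares
        r=least_squares(lambda c:np.hypot(q[:,0]-c[0],q[:,1]-c[1])-28,t[:2],loss="soft_l1"); print(n,len(q),r.x.round(1),"zmin",q[:,2].min().round(0),"res",np.abs(r.fun).mean().round(2))
E
python3 held.py
```

```text
[ 584.22556047 -286.61450921  227.01339107] [ 0.001  0.208  0.978 -0.001] 0.022812782674523833 [ 0.3  0.4 -2.3]
scene 183 [ 582.2 -287.1] zmin 170.0 res 1.71
side 546 [ 583.6 -284.4] zmin 163.0 res 1.5
```

>>> step_arm:
  deltas:
    - [0,0,0,0,0,0,-1]
    - [0,0,0,0,0,0,-1]

```text
clock: 17.85
tcp_pos: [0.5842, -0.2795, 0.228]
orientation: [0.0, 0.205, 0.979, 0.0]
wrist_force: [-0.5, 0.1, -1.3]
finger_gap: 0.0227
grip_force: 39.9
```

```bash
python3 held.py
python3 - <<'E'
from h import *
d=cam("wrist"); save(d,"w4.png")
E
```

```text
[ 584.19072252 -279.53333467  228.01072251] [0.    0.205 0.979 0.   ] 0.022709014035037424 [-0.5  0.1 -1.3]
scene 184 [ 582.  -279.9] zmin 169.0 res 1.7
side 541 [ 584.  -280.1] zmin 164.0 res 1.53
```

View pics/w4.png

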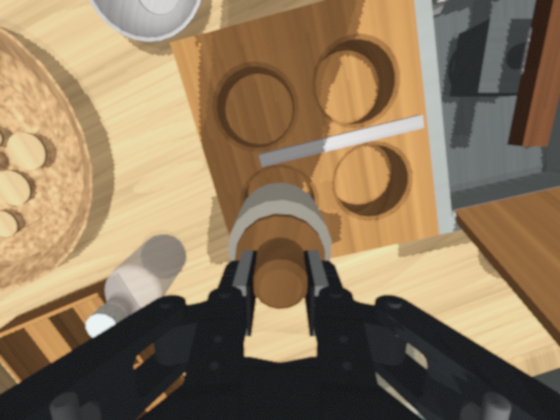

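Wrist view: held jar at (281,278), free pockets at about (257,106), (356,82), (370,180); the fourth is under the jar.

Run:
```python
from h import *
d=cam("wrist")
P=pts(d)*1000
m=((P[...,2]<105)&(P[...,2]>55)).astype(np.uint8)
m[:, 440:]=0
k,l,s,c=cv2.connectedComponentsWithStats(m)
for i in range(1,k):
    if 500<s[i,4]<20000:
        v,u=np.nonzero(l==i); pp=np.array([ray(d,x,y,.107)[:2]*1000 for x,y in zip(u,v)],np.float32)
        print(c[i].round(),s[i,4],cv2.minEnclosingCircle(pp))
for u,v in [(257,106),(356,82),(370,180)]: print(ray(d,u,v,.11)*1000)
print("knob",ray(d,281,278,.255)*1000, get_state()["tcp_pos"])
```

```text
[354.  81.] 5181 ((518.105224609375, -188.7735137939453), 31.042617797851562)
[255. 106.] 4877 ((504.56341552734375, -267.0998229980469), 30.71297836303711)
[370. 180.] 4025 ((596.962890625, -202.3462371826172), 30.68343734741211)
[279. 180.] 975 ((581.1036376953125, -280.3182678222656), 30.560205459594727)
[144. 273.] 1972 ((597.7806396484375, -431.15960693359375), 35.703487396240234)
[ 504.12386261 -264.98530989  110.        ]
[ 518.62296573 -187.96152759  110.        ]
[ 595.17628727 -203.07244726  110.        ]
knob [ 577.44518368 -276.89130021  255.        ] [ 0.58432934 -0.27997974  0.22800487]
```

>>> step_arm:
  deltas:
    - [1.3,-1.2,-25,0,0,0,-1]
    - [0,0,-25,0,0,0,-1]
    - [0,0,0,0,0,0,-1]
    - [0,0,-5,0,0,0,-1]
    - [0,0,-5,0,0,0,-1]

```text
clock: 18.55
tcp_pos: [0.5863, -0.2825, 0.1689]
orientation: [0.001, 0.205, 0.979, -0.0]
wrist_force: [1.0, -0.5, -1.3]
finger_gap: 0.0225
grip_force: 39.9
```

>>> step_arm:
  deltas:
    - [0,0,-6,0,0,0,-1]
    - [0,0,-6,0,0,0,-1]
    - [0,0,-6,0,0,0,-1]
    - [0,0,0,0,0,0,-1]

```text
clock: 18.95
tcp_pos: [0.5849, -0.2819, 0.1484]
orientation: [-0.001, 0.205, 0.979, 0.0]
wrist_force: [-0.7, -0.9, -1.5]
finger_gap: 0.0228
grip_force: 39.9
```

>>> step_arm:
  deltas:
    - [0,0,-6,0,0,0,-1]
    - [0,0,-6,0,0,0,-1]
    - [0,0,-4,0,0,0,-1]
    - [0,0,-2,0,0,0,-1]
    - [0,0,0,0,0,0,-1]

```text
clock: 19.45
tcp_pos: [0.5852, -0.282, 0.1311]
orientation: [-0.0, 0.205, 0.979, 0.0]
wrist_force: [0.5, 0.2, -1.9]
finger_gap: 0.0228
grip_force: 39.9
```

>>> step_arm:
  deltas:
    - [0,0,0,0,0,0,0]
    - [0,0,0,0,0,0,0.3]
    - [0,0,0,0,0,0,0.3]
    - [0,0,30,0,0,0,0.3]
    - [0,0,45,0,0,0,0.5]

```text
clock: 19.95
tcp_pos: [0.5838, -0.2811, 0.2044]
orientation: [-0.003, 0.205, 0.979, 0.001]
wrist_force: [0.4, -0.1, 1.4]
finger_gap: 0.0638
grip_force: 0.0
```

```bash
python3 chk.py
```

```text
scene bar top z 140.61559853502413 275 ((552.2572021484375, -64.59458923339844), (23.130552291870117, 131.7122039794922), 64.77653503417969)
 knob [453. 365.  86.] 94.0 [147.  97.  57.]
 knob [543. 284.  86.] 93.0 [150. 100.  59.]
 knob [611. 174.  86.] 94.0 [151. 100.  59.]
 in rack: body 41.0 -126.0 top 159.3
side bar top z 140.54929122757733 348 ((552.68310546875, -68.55238342285156), (26.15791893005371, 130.90234375), 65.37189483642578)
 knob [449. 358.  85.] 92.0 [170. 118.  78.]
 knob [540. 279.  85.] 91.0 [161. 114.  72.]
 knob [609. 167.  85.] 92.0 [161. 112.  71.]
 in rack: body 36.0 -137.0 top 157.9
```

>>> step_arm:
  deltas:
    - [2.5,45,20,0,0,0,1]
    - [2.5,45,0,0,0,0,1]
    - [2.5,45,0,0,0,0,1]
    - [2.5,45,0,0,0,0,1]
    - [2.5,45,0,0,0,0,1]

```text
clock: 20.55
tcp_pos: [0.598, -0.0556, 0.227]
orientation: [0.001, 0.206, 0.979, 0.0]
wrist_force: [-0.4, -0.4, 0.1]
finger_gap: 0.0857
grip_force: 0.0
```

>>> step_arm:
  deltas:
    - [2.5,45,0,0,0,0,1]
    - [2.5,45,0,0,0,0,1]
    - [2.5,45,0,0,0,0,1]
    - [2.5,45,0,0,0,0,1]
    - [2,46,0,0,0,0,1]

```text
clock: 21.05
tcp_pos: [0.6101, 0.1706, 0.227]
orientation: [0.001, 0.205, 0.979, 0.0]
wrist_force: [0.8, -0.0, 0.1]
finger_gap: 0.0854
grip_force: 0.0
```

>>> step_arm:
  deltas:
    - [0,0,-40,0,0,0,1]
    - [0,0,0,0,0,0,1]
    - [0,0,0,0,0,0,1]
    - [0,0,0,0,0,0,1]

```text
clock: 21.45
tcp_pos: [0.6109, 0.1679, 0.1883]
orientation: [0.001, 0.206, 0.979, 0.0]
wrist_force: [0.3, -0.1, -0.7]
finger_gap: 0.0853
grip_force: 0.0
```

```bash
python3 jar.py 609 170
```

```text
[610.90235943 167.88675169 188.26281582] [0.001 0.206 0.979 0.   ]
692 285.55924855491327 204.09393063583815 circ ((607.8563232421875, 173.5155792236328), 12.26884937286377) mean [607.86176 173.58124] delta [-3.04603619  5.62882753]
```

>>> step_arm:
  deltas:
    - [-0.8,1.5,-40,0,0,0,1]
    - [0,0,-45,0,0,0,1]
    - [0,0,-37,0,0,0,1]
    - [0,0,0,0,0,0,0]
    - [0,0,0,0,0,0,-0.6]

```text
clock: 22.0
tcp_pos: [0.6099, 0.1696, 0.0659]
orientation: [0.0, 0.206, 0.979, 0.0]
wrist_force: [0.7, 0.1, -0.7]
finger_gap: 0.0591
grip_force: 0.0
```

>>> step_arm:
  deltas:
    - [0,0,0,0,0,0,-1]
    - [0,0,0,0,0,0,-1]
    - [0,0,0,0,0,0,-1]
    - [0,0,0,0,0,0,-1]

```text
clock: 22.4
tcp_pos: [0.6113, 0.1707, 0.0674]
orientation: [0.003, 0.205, 0.979, 0.001]
wrist_force: [0.5, 1.2, 8.1]
finger_gap: 0.0224
grip_force: 39.0
```

>>> step_arm:
  deltas:
    - [0,0,25,0,0,0,-1]
    - [0,0,45,0,0,0,-1]
    - [0,0,50,0,0,0,-1]
    - [0,0,45,0,0,0,-1]
    - [-10.5,-43.8,0,0,0,0,-1]

```text
clock: 22.9
tcp_pos: [0.6037, 0.1304, 0.2384]
orientation: [0.008, 0.202, 0.979, 0.003]
wrist_force: [1.1, -0.9, -1.9]
finger_gap: 0.0222
grip_force: 40.0
```

>>> step_arm:
  deltas:
    - [-10.5,-43.8,0,0,0,0,-1]
    - [-10.5,-43.8,0,0,0,0,-1]
    - [-10.5,-43.8,0,0,0,0,-1]
    - [-10.5,-43.8,0,0,0,0,-1]
    - [-10.5,-43.8,0,0,0,0,-1]

```text
clock: 23.4
tcp_pos: [0.5453, -0.0939, 0.2301]
orientation: [0.0, 0.205, 0.979, -0.0]
wrist_force: [-0.6, -0.2, -1.9]
finger_gap: 0.0226
grip_force: 40.0
```

>>> step_arm:
  deltas:
    - [-10.5,-43.8,0,0,0,0,-1]
    - [-10.5,-43.8,0,0,0,0,-1]
    - [-10.5,-43.8,0,0,0,0,-1]
    - [-10.5,-43.8,0,0,0,0,-1]
    - [0,0,0,0,0,0,-1]

```text
clock: 23.9
tcp_pos: [0.5028, -0.273, 0.2296]
orientation: [0.0, 0.209, 0.978, -0.001]
wrist_force: [-0.0, 0.7, -3.5]
finger_gap: 0.0223
grip_force: 40.1
```

>>> step_arm:
  deltas:
    - [0,0,0,0,0,0,-1]
    - [0,0,0,0,0,0,-1]

```text
clock: 24.1
tcp_pos: [0.5041, -0.2668, 0.2297]
orientation: [-0.0, 0.205, 0.979, 0.0]
wrist_force: [0.1, 1.2, -3.0]
finger_gap: 0.0227
grip_force: 40.1
```

```bash
python3 held.py
```

```text
[ 504.08360693 -266.81928719  229.68926991] [-0.     0.205  0.979  0.   ] 0.022662771184105878 [ 0.1  1.2 -3. ]
scene 196 [ 501.3 -265.6] zmin 168.0 res 1.75
side 580 [ 503.6 -265.1] zmin 162.0 res 1.4
```

>>> step_arm:
  deltas:
    - [2.5,-1.7,-25,0,0,0,-1]
    - [0,0,-25,0,0,0,-1]
    - [0,0,0,0,0,0,-1]
    - [0,0,-5,0,0,0,-1]
    - [0,0,-5,0,0,0,-1]

```text
clock: 24.7
tcp_pos: [0.5076, -0.2693, 0.1708]
orientation: [0.001, 0.205, 0.979, -0.0]
wrist_force: [0.5, 0.2, -3.3]
finger_gap: 0.0228
grip_force: 40.2
```

>>> step_arm:
  deltas:
    - [0,0,-6,0,0,0,-1]
    - [0,0,-6,0,0,0,-1]
    - [0,0,-6,0,0,0,-1]
    - [0,0,0,0,0,0,-1]

```text
clock: 25.1
tcp_pos: [0.5061, -0.2691, 0.1505]
orientation: [-0.001, 0.205, 0.979, 0.0]
wrist_force: [-0.5, -0.5, -1.9]
finger_gap: 0.0227
grip_force: 40.2
```

>>> step_arm:
  deltas:
    - [0,0,-6,0,0,0,-1]
    - [0,0,-6,0,0,0,-1]
    - [0,0,-5,0,0,0,-1]
    - [0,0,-2,0,0,0,-1]
    - [0,0,0,0,0,0,-1]

```text
clock: 25.6
tcp_pos: [0.5067, -0.2694, 0.1326]
orientation: [0.0, 0.205, 0.979, 0.0]
wrist_force: [0.6, 0.6, -2.1]
finger_gap: 0.0227
grip_force: 40.2
```

>>> step_arm:
  deltas:
    - [0,0,0,0,0,0,0]
    - [0,0,0,0,0,0,0.3]
    - [0,0,0,0,0,0,0.3]
    - [0,0,30,0,0,0,0.3]
    - [0,0,45,0,0,0,0.5]

```text
clock: 26.1
tcp_pos: [0.505, -0.2682, 0.2056]
orientation: [-0.003, 0.205, 0.979, 0.001]
wrist_force: [0.6, -1.1, 0.4]
finger_gap: 0.0642
grip_force: 0.0
```

>>> step_arm:
  deltas:
    - [3,45.7,20,0,0,0,1]
    - [3,45.7,0,0,0,0,1]
    - [3,45.7,0,0,0,0,1]
    - [3,45.7,0,0,0,0,1]
    - [3,45.7,0,0,0,0,1]

```text
clock: 26.6
tcp_pos: [0.5217, -0.0393, 0.2281]
orientation: [0.001, 0.206, 0.979, 0.0]
wrist_force: [0.4, 0.4, 0.2]
finger_gap: 0.0855
grip_force: 0.0
```

>>> step_arm:
  deltas:
    - [3,45.7,0,0,0,0,1]
    - [3,45.7,0,0,0,0,1]
    - [3,45.7,0,0,0,0,1]
    - [3,45.7,0,0,0,0,1]
    - [3,45.7,0,0,0,0,1]

```text
clock: 27.1
tcp_pos: [0.5367, 0.1896, 0.228]
orientation: [0.001, 0.205, 0.979, 0.0]
wrist_force: [1.3, -0.1, 0.4]
finger_gap: 0.0851
grip_force: 0.0
```

>>> step_arm:
  deltas:
    - [3,45.7,0,0,0,0,1]
    - [3,45.7,0,0,0,0,1]
    - [0,0,-40,0,0,0,1]
    - [0,0,0,0,0,0,1]
    - [0,0,0,0,0,0,1]

```text
clock: 27.6
tcp_pos: [0.5418, 0.2786, 0.1871]
orientation: [-0.001, 0.205, 0.979, -0.001]
wrist_force: [-0.1, -0.2, 1.0]
finger_gap: 0.0855
grip_force: 0.0
```

```bash
python3 chk.py; python3 jar.py 542 280
```

```text
scene bar top z 140.59641644768783 275 ((552.7674560546875, -65.09081268310547), (24.65431022644043, 130.92518615722656), 65.69796752929688)
 knob [451. 365.  86.] 93.0 [148.  98.  58.]
 knob [542. 284.  86.] 93.0 [113.  70.  41.]
 in rack: body -38.0 -126.0 top 157.4
 in rack: body 42.0 -126.0 top 158.2
side bar top z 140.4531772858204 348 ((552.3659057617188, -67.99333953857422), (27.134658813476562, 131.8399658203125), 66.47576904296875)
 knob [451. 361.  85.] 92.0 [172. 117.  78.]
 knob [540. 279.  86.] 93.0 [134.  92.  57.]
 in rack: body 35.0 -137.0 top 157.4
 in rack: body -44.0 -136.0 top 157.0
[543.48124699 278.4462115  189.2475964 ] [0.001 0.206 0.979 0.   ]
695 283.5956834532374 200.84028776978417 circ ((537.5722045898438, 283.3515930175781), 12.223312377929688) mean [537.65985 283.69095] delta [-5.9090424   4.90538151]
```

>>> step_arm:
  deltas:
    - [-2.5,2.5,-40,0,0,0,1]
    - [0,0,-45,0,0,0,1]
    - [0,0,-36,0,0,0,1]
    - [0,0,0,0,0,0,0]
    - [0,0,0,0,0,0,-0.6]

```text
clock: 28.25
tcp_pos: [0.541, 0.281, 0.068]
orientation: [0.0, 0.206, 0.979, 0.0]
wrist_force: [-0.4, -0.7, 1.1]
finger_gap: 0.0591
grip_force: 0.0
```

>>> step_arm:
  deltas:
    - [0,0,0,0,0,0,-1]
    - [0,0,0,0,0,0,-1]
    - [0,0,0,0,0,0,-1]
    - [0,0,0,0,0,0,-1]

```text
clock: 28.65
tcp_pos: [0.5422, 0.2823, 0.0694]
orientation: [0.002, 0.205, 0.979, 0.001]
wrist_force: [0.4, 0.8, 6.4]
finger_gap: 0.0225
grip_force: 39.2
```

>>> step_arm:
  deltas:
    - [0,0,25,0,0,0,-1]
    - [0,0,45,0,0,0,-1]
    - [0,0,50,0,0,0,-1]
    - [0,0,45,0,0,0,-1]
    - [5.3,-44,0,0,0,0,-1]

```text
clock: 29.15
tcp_pos: [0.5487, 0.2421, 0.2402]
orientation: [0.006, 0.202, 0.979, 0.004]
wrist_force: [1.6, -0.8, -2.0]
finger_gap: 0.0225
grip_force: 39.9
```

>>> step_arm:
  deltas:
    - [5.3,-44,0,0,0,0,-1]
    - [5.3,-44,0,0,0,0,-1]
    - [5.3,-44,0,0,0,0,-1]
    - [5.3,-44,0,0,0,0,-1]
    - [5.3,-44,0,0,0,0,-1]

```text
clock: 29.65
tcp_pos: [0.5719, 0.0159, 0.2323]
orientation: [0.0, 0.205, 0.979, 0.0]
wrist_force: [0.5, -0.3, -2.1]
finger_gap: 0.0223
grip_force: 39.9
```

>>> step_arm:
  deltas:
    - [5.3,-44,0,0,0,0,-1]
    - [5.3,-44,0,0,0,0,-1]
    - [5.3,-44,0,0,0,0,-1]
    - [5.3,-44,0,0,0,0,-1]
    - [5.3,-44,0,0,0,0,-1]

```text
clock: 30.15
tcp_pos: [0.5984, -0.2042, 0.2322]
orientation: [0.0, 0.205, 0.979, 0.0]
wrist_force: [-0.1, 0.1, -1.5]
finger_gap: 0.0226
grip_force: 39.9
```

>>> step_arm:
  deltas:
    - [0,0,0,0,0,0,-1]
    - [0,0,0,0,0,0,-1]
    - [0,0,0,0,0,0,-1]
    - [0,0,0,0,0,0,-1]

```text
clock: 30.55
tcp_pos: [0.5984, -0.201, 0.2319]
orientation: [0.0, 0.204, 0.979, 0.0]
wrist_force: [0.1, -0.2, -2.0]
finger_gap: 0.0224
grip_force: 40.0
```

```bash
python3 held.py
```

```text
[ 598.41457929 -200.99995904  231.9458268 ] [0.    0.204 0.979 0.   ] 0.02237757919200551 [ 0.1 -0.2 -2. ]
scene 239 [ 595.  -200.4] zmin 166.0 res 1.52
side 509 [ 597.5 -200.6] zmin 162.0 res 1.57
```

>>> step_arm:
  deltas:
    - [1.7,-1.9,-25,0,0,0,-1]
    - [0,0,-25,0,0,0,-1]
    - [0,0,0,0,0,0,-1]
    - [0,0,-5,0,0,0,-1]
    - [0,0,-5,0,0,0,-1]

```text
clock: 31.15
tcp_pos: [0.601, -0.2044, 0.1729]
orientation: [0.001, 0.205, 0.979, -0.0]
wrist_force: [0.0, 0.6, -1.8]
finger_gap: 0.0227
grip_force: 40.0
```

>>> step_arm:
  deltas:
    - [0,0,-6,0,0,0,-1]
    - [0,0,-6,0,0,0,-1]
    - [0,0,-6,0,0,0,-1]
    - [0,0,0,0,0,0,-1]

```text
clock: 31.55
tcp_pos: [0.5996, -0.2041, 0.1524]
orientation: [-0.001, 0.205, 0.979, 0.0]
wrist_force: [0.5, 0.9, -1.9]
finger_gap: 0.0223
grip_force: 40.0
```

>>> step_arm:
  deltas:
    - [0,0,-6,0,0,0,-1]
    - [0,0,-6,0,0,0,-1]
    - [0,0,-5,0,0,0,-1]
    - [0,0,-2,0,0,0,-1]
    - [0,0,0,0,0,0,-1]

```text
clock: 32.05
tcp_pos: [0.6001, -0.2043, 0.1346]
orientation: [0.0, 0.205, 0.979, 0.0]
wrist_force: [-1.0, 0.2, -1.8]
finger_gap: 0.0224
grip_force: 40.0
```

>>> step_arm:
  deltas:
    - [0,0,0,0,0,0,0]
    - [0,0,0,0,0,0,0.3]
    - [0,0,0,0,0,0,0.3]
    - [0,0,30,0,0,0,0.3]
    - [0,0,45,0,0,0,0.5]

```text
clock: 32.55
tcp_pos: [0.5984, -0.2035, 0.2072]
orientation: [-0.003, 0.205, 0.979, 0.001]
wrist_force: [0.4, 0.3, -0.1]
finger_gap: 0.0642
grip_force: 0.0
```

>>> step_arm:
  deltas:
    - [-11.5,43.5,20,0,0,0,1]
    - [-11.5,43.5,0,0,0,0,1]
    - [-11.5,43.5,0,0,0,0,1]
    - [-11.5,43.5,0,0,0,0,1]
    - [-11.5,43.5,0,0,0,0,1]

```text
clock: 33.05
tcp_pos: [0.5422, 0.0146, 0.23]
orientation: [0.001, 0.206, 0.979, 0.0]
wrist_force: [0.6, 0.7, -0.4]
finger_gap: 0.0855
grip_force: 0.0
```

>>> step_arm:
  deltas:
    - [-11.5,43.5,0,0,0,0,1]
    - [-11.5,43.5,0,0,0,0,1]
    - [-11.5,43.5,0,0,0,0,1]
    - [-11.5,43.5,0,0,0,0,1]
    - [-11.5,43.5,0,0,0,0,1]

```text
clock: 33.55
tcp_pos: [0.4846, 0.2323, 0.23]
orientation: [0.0, 0.205, 0.979, 0.0]
wrist_force: [0.6, -0.2, 0.3]
finger_gap: 0.0854
grip_force: 0.0
```

>>> step_arm:
  deltas:
    - [-11.5,43.5,0,0,0,0,1]
    - [-11.5,43.5,0,0,0,0,1]
    - [-11,43.5,-40,0,0,0,1]
    - [0,0,0,0,0,0,1]
    - [0,0,0,0,0,0,1]

```text
clock: 34.05
tcp_pos: [0.452, 0.3543, 0.1955]
orientation: [-0.001, 0.204, 0.979, -0.001]
wrist_force: [-0.0, -0.1, -0.1]
finger_gap: 0.0853
grip_force: 0.0
```

```bash
python3 chk.py; python3 jar.py 451 362
```

```text
scene bar top z 140.5252903388604 275 ((553.0244140625, -66.74397277832031), (23.05316925048828, 129.35699462890625), 66.97054290771484)
 knob [452. 365.  86.] 92.0 [127.  81.  48.]
 in rack: body -37.0 -125.0 top 159.1
 in rack: body 42.0 -126.0 top 160.2
 in rack: body 42.0 -46.0 top 157.1
side bar top z 140.59551741788601 344 ((551.980224609375, -68.99063110351562), (27.26621437072754, 130.50445556640625), 69.13632202148438)
 knob [450. 361.  85.] 91.0 [159. 107.  72.]
 in rack: body 36.0 -57.0 top 157.5
 in rack: body 36.0 -137.0 top 158.5
 in rack: body -44.0 -136.0 top 157.6
[453.5591579  353.34958595 197.03575511] [0.    0.206 0.979 0.   ]
659 290.53414264036417 194.30045523520485 circ ((446.7002258300781, 365.0368957519531), 12.124013900756836) mean [446.75488 365.18393] delta [-6.85893207 11.6873098 ]
```

>>> step_arm:
  deltas:
    - [0,0,0,0,0,0,1]
    - [0,0,0,0,0,0,1]

```text
clock: 34.4
tcp_pos: [0.4539, 0.3531, 0.1972]
orientation: [0.001, 0.206, 0.979, 0.001]
wrist_force: [0.6, 0.3, 0.3]
finger_gap: 0.0851
grip_force: 0.0
```

```bash
python3 jar.py 449 363
```

```text
[453.91442429 353.06445125 197.17911817] [0.001 0.206 0.979 0.001]
662 290.6465256797583 193.7356495468278 circ ((446.6158447265625, 364.9715270996094), 12.126036643981934) mean [446.7666 365.2139] delta [-7.29857957 11.90707585]
```

>>> step_arm:
  deltas:
    - [-5,11,-35,0,0,0,1]
    - [0,0,-45,0,0,0,1]
    - [0,0,0,0,0,0,1]

```text
clock: 34.75
tcp_pos: [0.4442, 0.3621, 0.1109]
orientation: [-0.004, 0.206, 0.979, -0.004]
wrist_force: [-1.2, -0.8, -0.2]
finger_gap: 0.0855
grip_force: 0.0
```

>>> step_arm:
  deltas:
    - [0,0,-30,0,0,0,1]
    - [0,0,-18,0,0,0,1]
    - [0,0,0,0,0,0,1]
    - [0,0,0,0,0,0,0]
    - [0,0,0,0,0,0,-0.6]

```text
clock: 35.25
tcp_pos: [0.4494, 0.3654, 0.0706]
orientation: [0.001, 0.205, 0.979, 0.001]
wrist_force: [0.9, 0.0, 0.2]
finger_gap: 0.0588
grip_force: 0.0
```

>>> step_arm:
  deltas:
    - [0,0,0,0,0,0,-1]
    - [0,0,0,0,0,0,-1]
    - [0,0,0,0,0,0,-1]
    - [0,0,0,0,0,0,-1]

```text
clock: 35.65
tcp_pos: [0.4487, 0.3653, 0.0694]
orientation: [0.001, 0.205, 0.979, 0.001]
wrist_force: [0.5, 0.7, 5.7]
finger_gap: 0.0224
grip_force: 39.2
```

>>> step_arm:
  deltas:
    - [0,0,25,0,0,0,-1]
    - [0,0,45,0,0,0,-1]
    - [0,0,50,0,0,0,-1]
    - [0,0,45,0,0,0,-1]
    - [5.4,-42.6,0,0,0,0,-1]

```text
clock: 36.15
tcp_pos: [0.4566, 0.3269, 0.2403]
orientation: [0.005, 0.203, 0.979, 0.005]
wrist_force: [1.8, -1.0, -2.4]
finger_gap: 0.0226
grip_force: 40.2
```

>>> step_arm:
  deltas:
    - [5.4,-42.6,0,0,0,0,-1]
    - [5.4,-42.6,0,0,0,0,-1]
    - [5.4,-42.6,0,0,0,0,-1]
    - [5.4,-42.6,0,0,0,0,-1]
    - [5.4,-42.6,0,0,0,0,-1]

```text
clock: 36.65
tcp_pos: [0.4797, 0.1075, 0.2327]
orientation: [-0.001, 0.205, 0.979, -0.0]
wrist_force: [0.4, 0.4, -2.8]
finger_gap: 0.0227
grip_force: 40.2
```

>>> step_arm:
  deltas:
    - [5.4,-42.6,0,0,0,0,-1]
    - [5.4,-42.6,0,0,0,0,-1]
    - [5.4,-42.6,0,0,0,0,-1]
    - [5.4,-42.6,0,0,0,0,-1]
    - [5.4,-42.6,0,0,0,0,-1]

```text
clock: 37.15
tcp_pos: [0.5067, -0.1054, 0.2326]
orientation: [-0.001, 0.205, 0.979, 0.0]
wrist_force: [0.8, -0.5, -2.9]
finger_gap: 0.0225
grip_force: 40.2
```

>>> step_arm:
  deltas:
    - [5.4,-42.6,0,0,0,0,-1]
    - [5.4,-42.6,0,0,0,0,-1]
    - [0,0,0,0,0,0,-1]
    - [0,0,0,0,0,0,-1]
    - [0,0,0,0,0,0,-1]

```text
clock: 37.65
tcp_pos: [0.5176, -0.1881, 0.2327]
orientation: [-0.001, 0.205, 0.979, 0.0]
wrist_force: [-0.2, -0.2, -3.1]
finger_gap: 0.0225
grip_force: 40.4
```

```bash
python3 held.py
```

```text
[ 517.58668203 -188.05315835  232.70046022] [-0.001  0.205  0.979  0.   ] 0.022473313920340115 [-0.2 -0.2 -3.1]
scene 221 [ 517.  -188.3] zmin 170.0 res 1.77
side 539 [ 519.2 -188.3] zmin 163.0 res 1.57
```

>>> step_arm:
  deltas:
    - [1,-0.7,-25,0,0,0,-1]
    - [0,0,-25,0,0,0,-1]
    - [0,0,0,0,0,0,-1]
    - [0,0,-5,0,0,0,-1]
    - [0,0,-5,0,0,0,-1]

```text
clock: 38.25
tcp_pos: [0.5201, -0.1896, 0.1746]
orientation: [0.001, 0.205, 0.979, -0.0]
wrist_force: [0.8, -0.8, -1.8]
finger_gap: 0.0228
grip_force: 40.4
```

>>> step_arm:
  deltas:
    - [0,0,-6,0,0,0,-1]
    - [0,0,-6,0,0,0,-1]
    - [0,0,-6,0,0,0,-1]
    - [0,0,0,0,0,0,-1]

```text
clock: 38.65
tcp_pos: [0.5186, -0.1895, 0.1543]
orientation: [-0.001, 0.205, 0.979, 0.0]
wrist_force: [-0.9, -0.6, -2.7]
finger_gap: 0.0225
grip_force: 40.4
```

>>> step_arm:
  deltas:
    - [0,0,-6,0,0,0,-1]
    - [0,0,-6,0,0,0,-1]
    - [0,0,-5,0,0,0,-1]
    - [0,0,-2,0,0,0,-1]
    - [0,0,0,0,0,0,-1]

```text
clock: 39.15
tcp_pos: [0.5189, -0.1896, 0.1358]
orientation: [-0.0, 0.205, 0.979, 0.0]
wrist_force: [0.5, -0.5, -2.3]
finger_gap: 0.0225
grip_force: 40.4
```

>>> step_arm:
  deltas:
    - [0,0,-1,0,0,0,-1]
    - [0,0,0,0,0,0,0]
    - [0,0,0,0,0,0,0.3]
    - [0,0,0,0,0,0,0.3]
    - [0,0,30,0,0,0,0.3]

```text
clock: 39.65
tcp_pos: [0.5169, -0.1885, 0.1623]
orientation: [-0.003, 0.205, 0.979, 0.001]
wrist_force: [0.7, -0.2, -0.3]
finger_gap: 0.0551
grip_force: 0.0
```

>>> step_arm:
  deltas:
    - [0,0,50,0,0,0,1]
    - [8,40,35,0,0,0,1]
    - [8,40,0,0,0,0,1]
    - [8,43,0,0,0,0,1]
    - [9,0,0,0,0,0,1]

```text
clock: 40.15
tcp_pos: [0.5517, -0.0651, 0.2491]
orientation: [0.001, 0.203, 0.979, 0.001]
wrist_force: [0.4, 0.1, 1.0]
finger_gap: 0.0854
grip_force: 0.0
```

```bash
python3 chk.py
python3 - <<'E'
from h import *
d=cam("scene"); save(d,"s5.png",(100,100,420,340),2.3); print(get_state()["tcp_pos"],get_state()["joint_pos"].round(2))
E
```

```text
scene bar top z 140.73833253795442 270 ((552.7550048828125, -64.86335754394531), (23.613243103027344, 131.8125762939453), 65.93204498291016)
 in rack: body -38.0 -128.0 top 160.3
 in rack: body -36.0 -47.0 top 158.2
 in rack: body 42.0 -127.0 top 158.6
 in rack: body 43.0 -46.0 top 160.1
side bar top z 140.45122379809882 355 ((551.7611694335938, -68.58782958984375), (25.922073364257812, 130.13526916503906), 67.04723358154297)
 in rack: body 36.0 -57.0 top 156.6
 in rack: body -43.0 -57.0 top 158.0
 in rack: body 36.0 -137.0 top 158.6
 in rack: body -45.0 -138.0 top 157.8
[ 0.55205434 -0.06954191  0.24786849] [-0.27  0.27  0.03  1.33 -0.    0.14]
```

View pics/s5.png

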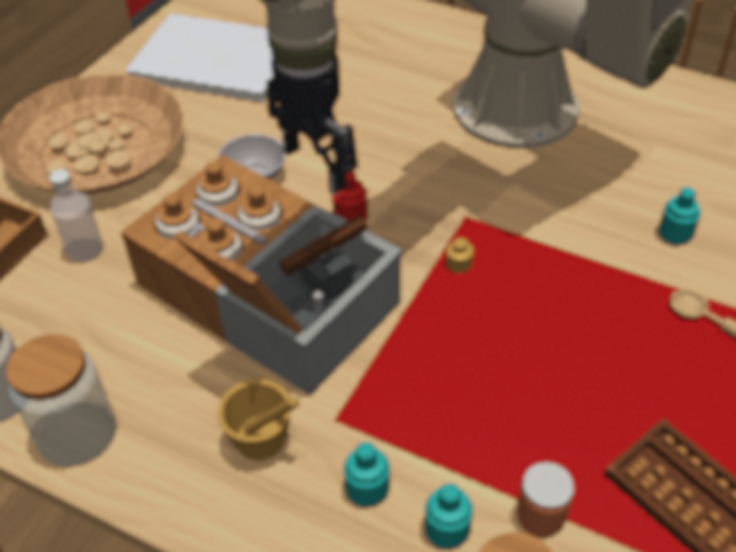

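All four jars sit in the rack (tops ~155 mm), the crank is seated, counter clear of white jars. Now grip the bar and turn clockwise.

>>> step_arm:
  deltas:
    - [0,0,-45,0,0,0,1]
    - [0,0,-45,0,0,0,1]
    - [0,0,0,0,0,0,1]
    - [0,0,0,0,0,0,1]

```text
clock: 40.7
tcp_pos: [0.5508, -0.0705, 0.1579]
orientation: [-0.001, 0.206, 0.979, 0.0]
wrist_force: [-0.7, 0.5, 1.9]
finger_gap: 0.0854
grip_force: 0.0
```

Run:
```python
from h import *
s=get_state(); t=s["tcp_pos"]*1000; print(t)
d=cam("wrist");P=pts(d)*1000; im=d["image"].astype(int)
m=(P[...,2]>132)&(P[...,2]<147)&(np.hypot(P[...,0]-551,P[...,1]+66)<75)&(im[...,0]>im[...,2]+12)
print(cv2.minAreaRect(P[m][:,:2].astype(np.float32)))
```

```text
[550.82790949 -70.4531109  157.89783   ]
((551.3480834960938, -66.50323486328125), (18.001489639282227, 130.27752685546875), 66.28718566894531)
```

Bar centre is (551.3,-66.5); shift +0.5,+4 and grip.

>>> step_arm:
  deltas:
    - [0.5,4,-20,0,0,0,1]
    - [0,0,-20,0,0,0,1]
    - [0,0,0,0,0,0,0]
    - [0,0,0,0,0,0,-1]
    - [0,0,0,0,0,0,-1]
  newtons: 60

```text
clock: 41.25
tcp_pos: [0.5537, -0.0661, 0.1202]
orientation: [0.002, 0.205, 0.979, -0.0]
wrist_force: [0.8, -0.7, 0.4]
finger_gap: 0.0438
grip_force: 0.0
```

>>> step_arm:
  deltas:
    - [0,0,0,0,0,0,-1]
    - [0,0,0,0,0,0,-1]
    - [0,0,0,0,0,0,-1]

```text
clock: 41.55
tcp_pos: [0.553, -0.066, 0.1192]
orientation: [0.001, 0.205, 0.979, -0.0]
wrist_force: [-0.3, -1.2, 7.5]
finger_gap: 0.0168
grip_force: 58.9
```

>>> step_arm:
  deltas:
    - [0,0,0,0,0,-4,-1]
    - [0,0,0,0,0,-4,-1]
    - [0,0,0,0,0,-4,-1]
    - [0,0,0,0,0,-4,-1]

```text
clock: 41.95
tcp_pos: [0.5528, -0.0667, 0.1193]
orientation: [0.001, 0.341, 0.94, -0.001]
wrist_force: [-2.6, -3.1, 7.1]
finger_gap: 0.0166
grip_force: 59.0
```

Run:
```python
from h import *
s=get_state(); o=s["orientation"]; print(s["tcp_pos"],"yaw",2*np.degrees(np.arctan2(o[2],o[1]))-90,s["wrist_force"],s["ft_torque"],s["grip_force"])
```

```text
[ 0.55276178 -0.06666768  0.11926445] yaw 50.11804829269846 [-2.61912533 -3.08177467  7.07729633] [-0.75297792  0.43931082  0.12457505] 58.95091516664252
```

>>> step_arm:
  deltas:
    - [0,0,0,0,0,-6,-1]
    - [0,0,0,0,0,-6,-1]
    - [0,0,0,0,0,-6,-1]
    - [0,0,0,0,0,-6,-1]
    - [0,0,0,0,0,-6,-1]

```text
clock: 42.45
tcp_pos: [0.5519, -0.0677, 0.1193]
orientation: [0.001, 0.574, 0.819, -0.002]
wrist_force: [-5.0, -7.3, 10.2]
finger_gap: 0.017
grip_force: 59.3
```

>>> step_arm:
  deltas:
    - [0,0,0,0,0,-5,-1]
    - [0,0,0,0,0,-4,-1]
    - [0,0,0,0,0,-2,-1]
    - [0,0,0,0,0,-2,-1]
    - [0,0,0,0,0,0,-1]

```text
clock: 42.95
tcp_pos: [0.5513, -0.0677, 0.1194]
orientation: [0.001, 0.661, 0.75, -0.002]
wrist_force: [-6.3, -6.8, 9.0]
finger_gap: 0.0167
grip_force: 59.5
```

```bash
cat > t.py <<'E'
from h import *
s=get_state(); o=s["orientation"]; print(s["tcp_pos"],"yaw",2*np.degrees(np.arctan2(o[2],o[1]))-90,s["wrist_force"],s["ft_torque"],s["grip_force"])
E
python3 t.py
```

```text
[ 0.55126228 -0.06769112  0.11936902] yaw 7.173941288015129 [-6.33548701 -6.79607819  9.00653982] [-1.48174397  1.36178206 -0.08824603] 59.459917608619435
```

>>> step_arm:
  deltas:
    - [0,0,0,0,0,-2,-1]
    - [0,0,0,0,0,-1,-1]
    - [0,0,0,0,0,0,-1]

```text
clock: 43.25
tcp_pos: [0.5511, -0.0676, 0.1194]
orientation: [0.001, 0.681, 0.733, -0.002]
wrist_force: [-6.9, -5.7, 10.7]
finger_gap: 0.0166
grip_force: 59.5
```

```bash
python3 t.py
```

```text
[ 0.55110281 -0.06758514  0.11935833] yaw 4.202585546456319 [-6.92623588 -5.65717869 10.69401342] [-1.37757202  1.44510691  0.02551626] 59.52381843701005
```

>>> step_arm:
  deltas:
    - [0,0,0,0,0,-2,-1]
    - [0,0,0,0,0,0,-1]

```text
clock: 43.45
tcp_pos: [0.5509, -0.0675, 0.1194]
orientation: [0.001, 0.693, 0.721, -0.002]
wrist_force: [-6.6, -6.1, 11.5]
finger_gap: 0.0169
grip_force: 59.6
```

```bash
python3 t.py
```

```text
[ 0.5509305  -0.06745057  0.11935395] yaw 2.205492057130556 [-6.6254586  -6.1475228  11.49710333] [-1.30550141  1.55325289  0.15491628] 59.59297142802825
```

>>> step_arm:
  deltas:
    - [0,0,0,0,0,-2,-1]
    - [0,0,0,0,0,-1,-1]
    - [0,0,0,0,0,0,-1]

```text
clock: 43.75
tcp_pos: [0.5505, -0.0677, 0.1194]
orientation: [0.001, 0.712, 0.702, -0.003]
wrist_force: [-9.6, -7.0, 11.4]
finger_gap: 0.0168
grip_force: 59.8
```

```bash
python3 t.py
```

```text
[ 0.55052077 -0.06773745  0.11935236] yaw -0.7652234855979145 [-9.57409271 -7.02354544 11.36629058] [-1.5999765   1.78458022  0.36068142] 59.76464599212534
```

>>> step_arm:
  deltas:
    - [0,0,0,0,0,-2,-1]
    - [0,0,0,0,0,-1,-1]
    - [0,0,0,0,0,0,-1]

```text
clock: 44.05
tcp_pos: [0.5503, -0.0679, 0.1194]
orientation: [0.001, 0.73, 0.684, -0.003]
wrist_force: [-9.9, -8.5, 12.0]
finger_gap: 0.0169
grip_force: 60.5
```

```bash
python3 t.py
python3 - <<'E'
from h import *
d=cam("scene");P=pts(d)*1000
m=(P[...,2]>132)&(P[...,2]<147)&(np.hypot(P[...,0]-551,P[...,1]+66)<75)&(d["image"][...,0].astype(int)>d["image"][...,2]+12)
print(cv2.minAreaRect(P[m][:,:2].astype(np.float32)),m.sum())
E
```

```text
[ 0.55028979 -0.06793088  0.11938823] yaw -3.701238487487288 [-9.86166496 -8.52057576 11.96736692] [-1.72551515  1.98356076  0.88531778] 60.50477419048548
((553.9522094726562, -65.15333557128906), (130.08822631835938, 23.433103561401367), 89.7898941040039) 134
```

>>> step_arm:
  deltas:
    - [0,0,0,0,0,0,0]
    - [0,0,0,0,0,0,1]
    - [0,0,0,0,0,0,1]
    - [0,0,0,0,0,0,1]
    - [0,0,25,0,0,0,1]

```text
clock: 44.6
tcp_pos: [0.5498, -0.0647, 0.1398]
orientation: [-0.003, 0.729, 0.684, -0.002]
wrist_force: [0.1, 0.5, 0.5]
finger_gap: 0.0852
grip_force: 0.0
```

>>> step_arm:
  deltas:
    - [0,0,50,0,0,0,1]
    - [0,0,50,0,0,0,1]
    - [-30,-30,30,0,0,0,1]
    - [-40,-30,0,0,0,0,1]
    - [0,0,0,0,0,0,1]

```text
clock: 45.1
tcp_pos: [0.4804, -0.1264, 0.273]
orientation: [0.001, 0.731, 0.683, -0.0]
wrist_force: [0.4, 0.7, 0.5]
finger_gap: 0.0855
grip_force: 0.0
```

```bash
python3 chk.py
python3 - <<'E'
from h import *
d=cam("side"); save(d,"e1.png",(260,120,500,320),3.0)
d=cam("wrist"); save(d,"e2.png")
a=np.radians(-9.9);P=pts(d)*1000;im=d["image"].astype(int)
m=(P[...,2]>132)&(P[...,2]<147)&(np.hypot(P[...,0]-551,P[...,1]+66)<75)&(im[...,0]>im[...,2]+12)
print(cv2.minAreaRect(P[m][:,:2].astype(np.float32)))
E
```

```text
scene bar top z 140.49186811846837 270 ((552.07763671875, -65.84056854248047), (131.01959228515625, 24.24148178100586), 89.42819213867188)
 in rack: body -38.0 -128.0 top 158.8
 in rack: body -37.0 -47.0 top 157.6
 in rack: body 42.0 -127.0 top 157.1
 in rack: body 42.0 -46.0 top 158.9
side bar top z 140.57813523575203 299 ((550.8656616210938, -68.56454467773438), (132.55479431152344, 22.940298080444336), 88.94522857666016)
 in rack: body 36.0 -57.0 top 158.3
 in rack: body -42.0 -57.0 top 157.5
 in rack: body 36.0 -137.0 top 158.1
 in rack: body -45.0 -138.0 top 157.4
((549.880859375, -66.57485961914062), (130.17739868164062, 18.695030212402344), 88.89518737792969)
```

View pics/e1.png

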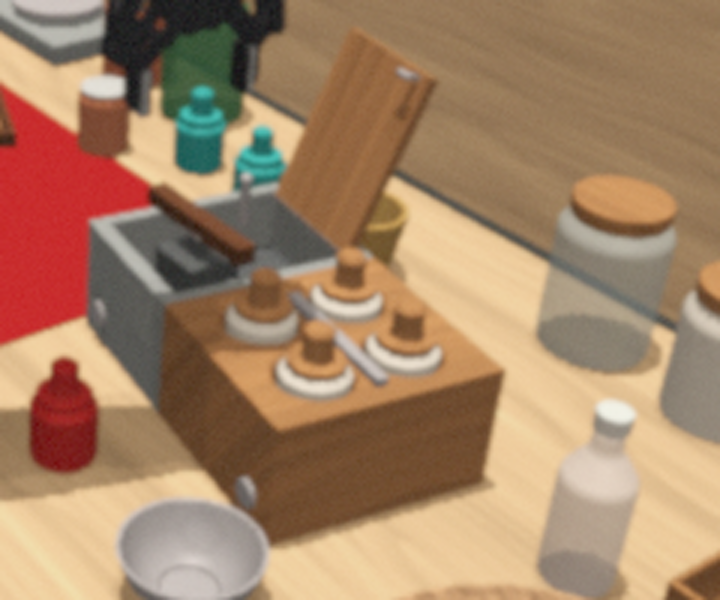

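View pics/e2.png

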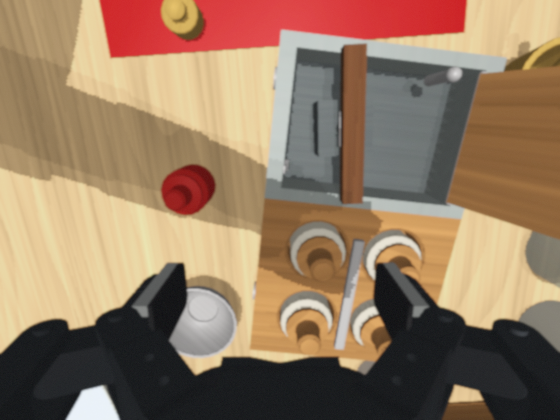

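The jars are seated, the clamp bar has slid in between them, the crank is at its stop (6–7° past the shaft, which is the bore's play), and the flap is on its stop. Handing in.

```bash
python3 -c "
from workcell import *; print(hand_in())"
```

```text
the job is handed in; nothing more can be done
None
```

The job is handed in: flap open on its stop, crank fully home, all four white jars seated in the rack, then the crank turned clockwise to its stop to clamp them; no verdict came back.

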